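Toppled blank from the turntable to the drill vise

ROBOT

A 6-joint arm with a two-finger parallel gripper is mounted at the origin on the work surface. World frame = base frame: x ahead of the robot, y to its left, z up, the work surface at z = 0. Lengths are in m, angles in rad, forces in N, time in s.
With the tool pointing down it reaches from about 0.425 to 0.925 m from the base axis. Payload 12.5 kg.
Tool frame: the origin (TCP) lies at the very end of the fingers, on their centre line; the grasp point (between the pads) lies 19 mm behind it; z points along the fingers, y is the line along which they close (so a half turn about z gives the same grasp; the last joint's range is limited). The gripper opens to 85 mm and grips with 20 to 120 N. Pads are 22 mm wide; open, the fingers measure 114 mm over their backs; the gripper's body (76 mm by 85 mm) begins 54 mm behind the grasp point. The pads swing forward as they close: fully open they stand 13 mm farther back than shut.
Start: joints at [1.22, 0.491, 1.559, -0, 1.092, -0.106], TCP at [0.151, 0.606, 0.201] pointing down, gripper open.
Joint ranges: [-3.1, 3.1], [-0.84, 2.19], [0.05, 2.79], [-1.13, 4.28], [0.06, 2.93], [-2.69, 2.69]. Speed limits (rad/s): [2.22, 2.22, 2.79, 3.14, 3.14, 3.14].

INTERFACE

Orientations are given as a rotation vector (axis times angle).
In Python, from rig import r, capture, camera_model gives the robot as it stands.
- The arm moves only by the shell command python3 -m pendant 'ROWS' [FORCE]. ROWS is JSON, one flat list of numbers, 7 for each row, row after row: the shift along the tool's x, y, z in cm, then the turn, a rotation vector about the tool's x, y, z in rad, then the finger opening in cm, from 0 to 8.54. A call has exactly 10 rows; each row is the pose to reach, as a shift and turn from the pose commanded when the call began, along the tool's axes at that moment; what a row does not reach only later rows make up. A row lasts 1/12 s, in which the tool goes at most 41.7 mm and 7.16 degrees, less where a joint would pass 70% of its speed; a pose out of reach is approached as far as the arm can. A call with a gripper value outside its range is refused whole. The fingers move at their own pace and stop on an object; FORCE is the grip in N (left out, the last holds). Time passes only in rows, so rows that repeat a pose let the fingers close, or fill a call up. It gives the time, the measured TCP pose, the force, the opening and the grip force at its end, in the units of the state.
- r.state(): the state, without advancing time (a new reading comes with each control period).
- capture(name): name is "scene" or "top" or "wrist"; returns the picture (420x560x3 uint8, red, green, blue); there is no depth.
- camera_model(name): a dict with "vertical_fov" (degrees; the focal length in pixels is half the picture's height over the tangent of half this angle, whatever the lens; pixels are square), "cx", "cy" (the principal point, pixels), "T" (4x4, takes a point from camera to world coordinates). Camera axes: x right, y down, z forward; pixel columns grow to the right and rows downward; lengths in m; the calibration is good to about 2 mm. A picture is of the moment at which its call begins: read the wrist's pose just before it. camera_model takes no time and is no camera call; for the wrist camera it gives the pose at the moment of the call.
- r.hand_in(): hands the job in; it is judged then, once.
The state is a dict: "time": time; "qpos": joint angles; "joint_vel": joint speeds; "joint_torque": joint torques, N m; "tcp_pos": TCP position; "tool_rot": TCP orientation; "force": force on the tool from outside, world axes, zero at the start; "moment": the same for the moment, N m; "grip_width": finger opening in m; "finger_force": force on a finger pad.
Only numpy, scipy, OpenCV 4.12 (cv2) and the standard library are available. Lean on these libraries where they do the work, as an engineer would, in place of code of your own. Each camera call takes 0.05 s, during which the arm holds its last target. There are 200 camera calls.

TASK

One of the square wooden blanks on the free-turning turntable has toppled over between its neighbours. Lift it off, leaving all the others standing on the turntable, and lay it flat on the bed of the blue drill vise, ready to be cross-drilled: its long sides square to the jaws, its ends sticking out evenly on either side; put it down, never drop it, and let go. Then slide the loose jaw up snug so that the blank is held between both jaws; leave the glue, tin, gouge and calipers where they are.

Things in the scene. Friction and masses are not known exactly. Their poses are not given: they have to be found in the camera images.
- blank: the toppled blank: reddish hardwood, 38 x 38 mm square section, 64 mm long, 65 g, the only one lying, on one flat. Origin at its centre, x along its length. It lies tangentially, its centre 85 mm from the turntable's axis; a standing blank is only 3 to 12 mm beyond each end (no room there for fingers), but over 40 mm is clear beside each long flat. The bench between turntable and vise is free
- blank_b: a standing blank of dark walnut wood, 38 x 38 mm and 64 mm tall, sharp square section; origin at the centre of its underside, z up its length. Neighbour of one end of the toppled blank. It stands loose on the turntable and must stay standing there
- blank_c: a standing blank of pale maple wood, 38 x 38 mm and 64 mm tall, sharp square section; origin at the centre of its underside, z up its length. Neighbour of the other end of the toppled blank. It stands loose on the turntable and must stay standing there
- blank_d: a standing blank of cherry wood, 38 x 38 mm and 64 mm tall, sharp square section; origin at the centre of its underside, z up its length. On the other half of the plate. It stands loose on the turntable and must stay standing there
- blank_e: a standing blank of olive-brown wood, 38 x 38 mm and 64 mm tall, sharp square section; origin at the centre of its underside, z up its length. On the other half of the plate. It stands loose on the turntable and must stay standing there
- turntable: the foot of a lazy-Susan turntable, fixed to the bench; origin on its axis at bench height. Over it turns a round wooden plate, 300 mm in diameter, whose top is flat, rimless and 34 mm above the bench
- turntable_plate (a joint): angle of the turntable's plate about the vertical axis, rad, counterclockwise from above; no stop, no drive: it turns freely at the lightest sideways push
- vise: blue drill vise bolted to the bench, left or right of the middle. x points from the sliding jaw to the fixed jaw (roughly away from the robot), z up. Origin at bench height under where the clamped blank's centre belongs. Fixed jaw: from x = 19 mm (its face) to 53 mm. Both jaws span y = -27 to 27 mm, so the 64 mm blank lying along y overhangs them by 5 mm at each end; jaw tops are 74 mm high
- vise_bed (a point): point on top of the vise's flat bed (two steel ways, 54 mm wide over all, 34 mm above the bench, running back to a 35 mm high bracket at x = -150 mm in the vise's frame), under the centre of the blank when it lies against the fixed jaw. Bolting ears at x = -80 to -20 mm reach y = +-61 mm, at most 16 mm high. The spindle's cross handle at x = -160 to -210 mm is at most 33 mm high
- vise_jaw (a joint): travel of the sliding jaw towards the fixed jaw, m; the gap between the jaw faces is 50 mm minus this. Starts at 0 to 6 mm; about 12 mm when snug on the blank. Quick-release: it slides with about 2 N of friction and stays where it is left, spindle and handle moving with it; push it on its back or pinch it over its top
- jaw_back (a point): middle of the upper edge of the sliding jaw's back face, 74 mm above the bench; the jaw is 28 mm thick along the vise's x and 54 mm wide. Its back is free from the bed's top (34 mm) to 74 mm, and at least 75 mm of bed behind it is clear. Moves with the jaw
- glue: white glue bottle with a red cap, 38 mm in diameter, 95 mm tall, at the far side between the two stations; origin at its underside
- wax_tin: yellow wax tin, 72 mm in diameter, 42 mm tall, at the far side between the two stations; origin at its underside
- gouge: wood-turning gouge with a wooden handle lying at the far right, 350 mm long, 31 mm high; origin under its middle, x towards the steel
- calipers: steel calipers lying flat at the left, 190 mm long; origin under the middle of the beam
Things that resemble listed ones, but are neither listed nor needed, are in the scene too. Leave any turquoise look-alike of the blank_d alone.

How it is judged:
On the way, in this order (a step that is already met when the one before it is completed fails the run):
1. the toppled blank is lifted clear of the turntable (height (world z) of blank above 0.08 m), for 0.1 s.
2. the blank lies flat on the vise bed between the jaws, along them, its overhang at the two ends within 6 mm of even, and is let go (x of blank in the frame of vise between -0.016 and 0.004 m and y of blank in the frame of vise between -0.006 and 0.006 m and height (world z) of blank between 0.05 and 0.056 m and angle between the x axis of blank and the y axis of vise, either way round below 0.2 rad and contact force between the fingers and blank below 0.05 N and linear speed of blank below 0.02 m/s), for 0.2 s.
At the end, for the whole second after the job is handed in: The blank rests flat on the vise bed (height within 3 mm), within 3 mm of the fixed jaw, within 6 mm of central and 0.05 rad of square to the jaws; the sliding jaw is closed on it (at most 1.8 mm of play); the four other blanks stand on the turntable (x of blank in the frame of vise between -0.003 and 0.003 m and y of blank in the frame of vise between -0.006 and 0.006 m and height (world z) of blank between 0.05 and 0.056 m and angle between the x axis of blank and the y axis of vise, either way round below 0.05 rad and value of joint vise_jaw between 0.0102 and 0.0145 m and linear speed of blank below 0.01 m/s and not (angle between blank_b's own z axis and vertical above 0.35 rad or height (world z) of blank_b below 0.025 m) and not (angle between blank_c's own z axis and vertical above 0.35 rad or height (world z) of blank_c below 0.025 m) and not (angle between blank_d's own z axis and vertical above 0.35 rad or height (world z) of blank_d below 0.025 m) and not (angle between blank_e's own z axis and vertical above 0.35 rad or height (world z) of blank_e below 0.025 m)); the robot touches nothing.
It fails at once if a standing blank is toppled or knocked off the turntable ((angle between blank_b's own z axis and vertical above 0.35 rad or height (world z) of blank_b below 0.025 m) or (angle between blank_c's own z axis and vertical above 0.35 rad or height (world z) of blank_c below 0.025 m) or (angle between blank_d's own z axis and vertical above 0.35 rad or height (world z) of blank_d below 0.025 m) or (angle between blank_e's own z axis and vertical above 0.35 rad or height (world z) of blank_e below 0.025 m)).
It fails at once if the toppled blank is dropped (falls more than about 6 mm) or flung (contact force between the fingers and blank below 0.02 N and linear speed of blank above 0.35 m/s).
It fails at once if glue, tin, gouge or calipers are shifted by more than 20 mm (distance of any of glue, wax_tin, gouge, calipers from where it was at the start of the episode above 0.02 m).
It also fails if it takes over 72 s, if anything falls off the work surface, if the arm or the gripper's body presses on something with over 40 N, if the wrist force passes 120 N, or if a joint passes its speed limit or range.

## Working session

There is one attempt and no reset: what is moved stays moved. The work goes in short steps, Python scripts to look and compute and a shell command to move; the robot and the scene stay as the last step left them, time stands still between calls to the robot, and variables do not carry over. Pictures are saved under pics/ and viewed, at most 10 in all, crops included, and the job is handed in when it is done.

```bash
mkdir -p pics; ls; python3 - <<'E'
from rig import r,capture,camera_model
import cv2,numpy as np
for n in("scene","top"):
    cv2.imwrite(f"pics/{n}0.png",capture(n)[:,:,::-1]); m=camera_model(n); print(n,m["vertical_fov"],m["cx"],m["cy"],np.round(m["T"],3).tolist())
s=r.state();print(s)
E
```

```text
pics
scene 56.306901288656896 282.40406306565103 207.48562976884017 [[0.691, 0.484, -0.537, 1.297], [0.723, -0.464, 0.512, -0.703], [-0.001, -0.742, -0.67, 0.973], [0.0, 0.0, 0.0, 1.0]]
top 49.59700403454996 280.2608825125593 210.9236161261728 [[-0.02, -0.994, 0.106, 0.418], [-1.0, 0.017, -0.02, 0.003], [0.018, -0.106, -0.994, 1.811], [0.0, 0.0, 0.0, 1.0]]
{'time': 0.1, 'qpos': array([ 1.22040456e+00,  4.91483684e-01,  1.55938715e+00,  1.49781500e-05,
        1.09168670e+00, -1.05603126e-01]), 'joint_vel': array([-7.26872915e-04, -2.02240609e-03, -1.08064982e-03,  4.17363461e-05,
       -1.69207979e-04,  2.71777271e-04]), 'joint_torque': array([ 2.52701851e-03, -6.19441295e+01, -2.62024802e+01, -9.34421973e-05,
        2.91852411e-03, -1.26951113e-05]), 'tcp_pos': array([0.15136852, 0.60616266, 0.20039635]), 'tool_rot': array([-3.83536312e-01, -3.11785993e+00,  1.47158622e-03]), 'force': array([ 0.30646245, -0.81153373, -0.31171578]), 'moment': array([0.05455458, 0.03089203, 0.01618933]), 'finger_force': 0.0, 'grip_width': 0.08530986224321542}
```

View pics/scene0.png

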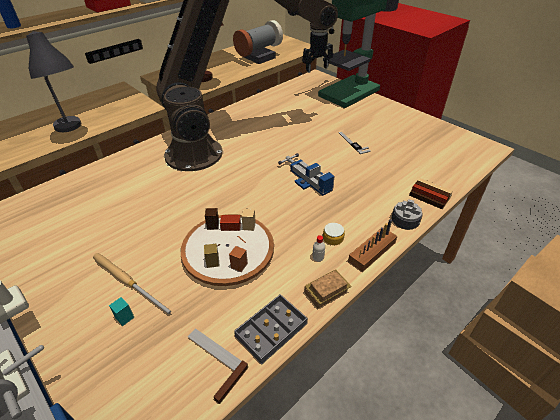

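View pics/top0.png

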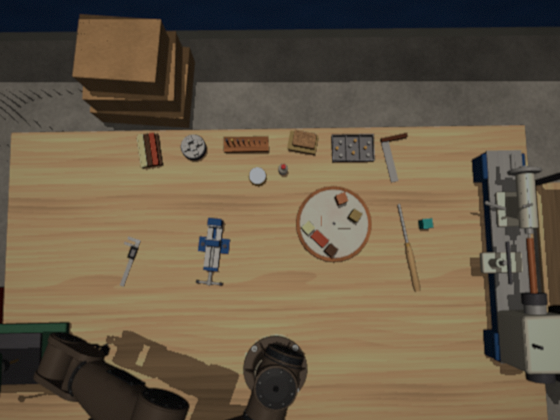

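The scene view shows one lying reddish blank at (231,222), between walnut (211,218) and maple (248,218). In the top view the blank is at (319,239) and the blue vise at (213,245). The other reddish candidates are the standing cherry blank (238,258 scene) and the red/black object (430,193 scene), and neither lies on the plate between neighbours. I'll confirm this in an enlarged crop.

```bash
python3 - <<'E'
import cv2,numpy as np
s=cv2.imread("pics/scene0.png");t=cv2.imread("pics/top0.png")
R=lambda a:cv2.resize(a,(400,300),interpolation=cv2.INTER_CUBIC)
a=np.vstack([np.hstack([R(s[200:275,180:280]),R(s[140:200,270:350])]),np.hstack([R(t[195:255,290:370]),R(t[210:291,165:273])])])
cv2.imwrite("pics/crop1.png",a)
E
```

```text
(no output)
```

View pics/crop1.png

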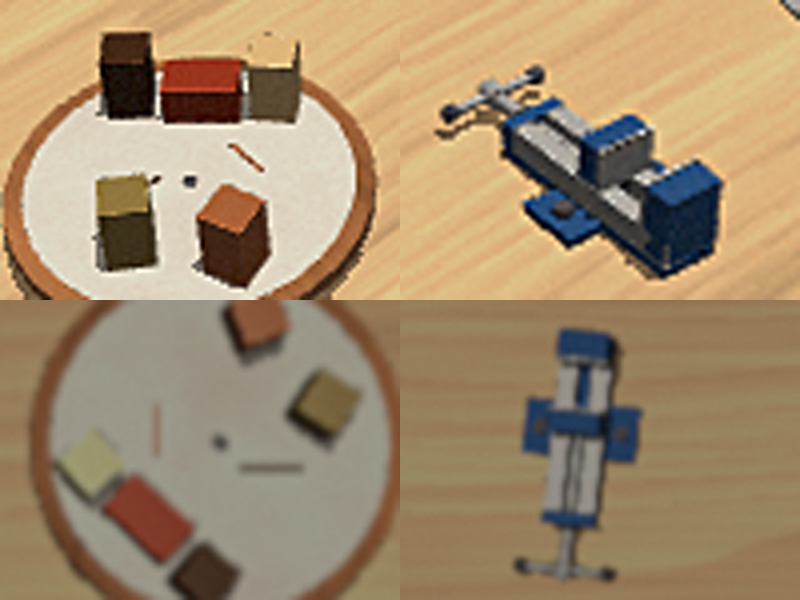

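The crop confirms it: the only lying red blank sits between walnut and maple. The vise is clear, with its fixed jaw at the far end. Next come coarse positions.

```bash
cat >h.py <<'E'
from rig import r,capture,camera_model
import cv2,numpy as np
from scipy.spatial.transform import Rotation as Ro
def cast(m,uv,z,h=420):
    f=h/2/np.tan(np.radians(m["vertical_fov"])/2); uv=np.atleast_2d(uv).astype(float); T=np.array(m["T"])
    d=np.c_[(uv[:,0]-m["cx"])/f,(uv[:,1]-m["cy"])/f,np.ones(len(uv))]@T[:3,:3].T
    return T[:3,3]+d*((z-T[2,3])/d[:,2])[:,None]
def proj(m,p):
    f=210/np.tan(np.radians(m["vertical_fov"])/2); T=np.array(m["T"]); c=(np.atleast_2d(p)-T[:3,3])@T[:3,:3]
    return np.c_[c[:,0]/c[:,2]*f+m["cx"],c[:,1]/c[:,2]*f+m["cy"]]
def blobs(mask,amin):
    n,l,s,c=cv2.connectedComponentsWithStats(mask.astype(np.uint8))
    return [(s[i,4],c[i],l==i) for i in range(1,n) if s[i,4]>=amin]
def hsv(im): return cv2.cvtColor(im,cv2.COLOR_RGB2HSV)
def delta(target,yaw_y=None):
    """rows units: shift in tool axes (cm) to reach target TCP; turn about tool z to put closing line y along world angle yaw_y; also turn to vertical"""
    s=r.state();R=Ro.from_rotvec(s["tool_rot"]);d=R.inv().apply(np.array(target)-s["tcp_pos"])*100
    if yaw_y is None: return d,None
    out=[]
    for a in(yaw_y,yaw_y+np.pi):
        y=np.array([np.cos(a),np.sin(a),0]);z=np.array([0,0,-1.]);x=np.cross(y,z)
        out.append((R.inv()*Ro.from_matrix(np.c_[x,y,z])).as_rotvec())
    return d,out
E
python3 - <<'E'
from h import *
m=camera_model("top");im=cv2.imread("pics/top0.png")[:,:,::-1].copy();H=hsv(im)
def rect(mk,z):
    ys,xs=np.nonzero(mk);p=cast(m,np.c_[xs,ys],z)[:,:2].astype(np.float32);return cv2.minAreaRect(p)
red=((H[...,0]<8)|(H[...,0]>172))&(H[...,1]>130)&(H[...,2]>70)
for a,c,k in blobs(red,15):print("red",a,c.round(),rect(k,.072))
bl=(H[...,0]>95)&(H[...,0]<125)&(H[...,1]>120)&(H[...,2]>40)
for a,c,k in blobs(bl,15):
  if 150<c[0]<280:print("blue",a,c.round(),rect(k,.074),rect(k,.016)[0])
E
```

```text
red 168 [153. 149.] ((0.8554493188858032, 0.45746898651123047), (0.12490806728601456, 0.020746786147356033), 8.436298370361328)
red 17 [283. 166.] ((0.777590811252594, -0.0474722795188427), (0.013829740695655346, 0.016765721142292023), 44.44384002685547)
red 143 [319. 238.] ((0.4957253932952881, -0.17867541313171387), (0.060158465057611465, 0.034637026488780975), 46.792049407958984)
blue 69 [215. 221.] ((0.5666273832321167, 0.21984563767910004), (0.04968580976128578, 0.01918148435652256), 88.96394348144531) (0.571575939655304, 0.22708135843276978)
blue 20 [214. 232.] ((0.5244791507720947, 0.22133176028728485), (0.00689508393406868, 0.03502466157078743), 80.32112884521484) (0.5280202031135559, 0.2286170870065689)
blue 118 [207. 243.] ((0.47663089632987976, 0.24509544670581818), (0.07325641065835953, 0.04647908732295036), 74.03204345703125) (0.47857406735420227, 0.25317439436912537)
blue 79 [224. 246.] ((0.4743797779083252, 0.18233519792556763), (0.02660508081316948, 0.049556538462638855), 89.57862854003906) (0.4762476980686188, 0.18831822276115417)
blue 26 [211. 269.] ((0.3867352306842804, 0.23760366439819336), (0.04538021236658096, 0.007503666449338198), 88.85775756835938) (0.3856762945652008, 0.24543240666389465)
```

```bash
python3 - <<'E'
from h import *
s=r.state();m=camera_model("wrist");R=Ro.from_rotvec(s["tool_rot"])
print("cam in tool",R.inv().apply(np.array(m["T"])[:3,3]-s["tcp_pos"]).round(3),(R.inv().as_matrix()@np.array(m["T"])[:3,:3]).round(2).tolist(),m["vertical_fov"],m["cx"],m["cy"])
print("tool axes",R.as_matrix().round(2).tolist())
for a in (-7,83): print(a,delta([.47,.24,.30],np.radians(a)))
E
```

```text
cam in tool [ 0.068 -0.    -0.173] [[-0.0, -0.96, -0.26], [1.0, -0.0, 0.0], [-0.0, -0.26, 0.96]] 63.581834338134364 282.1964116556683 207.08878862706925
tool axes [[-0.97, 0.24, -0.0], [0.24, 0.97, -0.0], [0.0, -0.0, -1.0]]
-7 (array([-39.78630962, -27.8118654 ,  -9.93829545]), [array([-8.67710406e-04,  5.99659692e-04,  1.44817370e+00]), array([-6.20097969e-04, -8.97284690e-04, -1.69341868e+00])])
83 (array([-39.78630962, -27.8118654 ,  -9.93829545]), [array([-0.00094986, -0.00017352, -0.12262249]), array([-2.62247345e-04,  1.43560115e-03,  3.01896981e+00])])
```

```bash
python3 -m pendant '[-4,-3,-1,0,0,-0.02,8.5, -8,-6,-2,0,0,-0.04,8.5, -12,-8.5,-3,0,0,-0.06,8.5, -15.5,-10.5,-4,0,0,-0.08,8.5, -19,-13,-5,0,0,-0.1,8.5, -22,-15,-6,0,0,-0.12,8.5, -25,-17,-7,0,0,-0.12,8.5, -28.5,-19.5,-8,0,0,-0.12,8.5, -31.5,-21.5,-8,0,0,-0.12,8.5, -35,-24,-8,0,0,-0.12,8.5]'
python3 -c "
from h import *
print(delta([.49,.225,.28],np.radians(83)))"
```

```text
time: 0.93
tcp_pos: [0.4231, 0.2998, 0.2813]
tool_rot: [0.196, 3.134, 0.001]
force: [1.5, 1.0, -0.0]
grip_width: 0.085
finger_force: 0.0
(array([-7.56939052, -6.58550302,  0.13694092]), [array([ 0.00082645,  0.00102219, -0.00242153]), array([ 1.60442003e-03, -1.29717999e-03,  3.13917044e+00])])
```

```bash
python3 -m pendant '[-3,-2,0,0,0,0,8.5, -5,-4,0,0,0,0,8.5, -6.5,-5.5,0,0,0,0,8.5, -6.5,-5.5,0,0,0,0,8.5, -6.5,-5.5,0,0,0,0,8.5, -6.5,-5.5,0,0,0,0,8.5, -6.5,-5.5,0,0,0,0,8.5, -6.5,-5.5,0,0,0,0,8.5, -6.5,-5.5,0,0,0,0,8.5, -6.5,-5.5,0,0,0,0,8.5]'
python3 -c "
from h import *
m=camera_model('wrist');im=capture('wrist');cv2.imwrite('pics/w1.png',im[:,:,::-1])
import pickle;pickle.dump(m,open('m1.pkl','wb'));print(r.state()['tcp_pos'])
"
```

```text
time: 1.77
tcp_pos: [0.4793, 0.2392, 0.2806]
tool_rot: [0.194, 3.135, 0.0]
force: [0.2, 0.6, 0.4]
grip_width: 0.0852
finger_force: 0.0
[0.47931815 0.23908601 0.28059949]
```

View pics/w1.png

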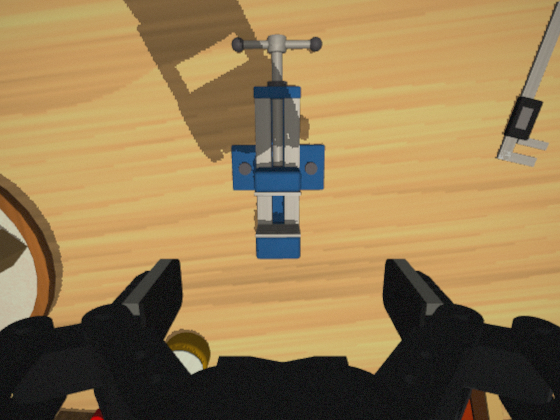

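The wrist view looks down on the vise, with image down meaning away from the robot. The fixed jaw's top is at about (278,247), the sliding jaw at (278,180), and the gap between rows about 194 and 228. I'll measure the edges.

```bash
python3 - <<'E'
from h import *;import pickle
m=pickle.load(open('m1.pkl','rb'));im=cv2.imread('pics/w1.png')[:,:,::-1].copy();H=hsv(im)
b=(H[...,0]>95)&(H[...,0]<125)&(H[...,1]>120)
for a,c,k in blobs(b,60):
    ys,xs=np.nonzero(k);q=cv2.minAreaRect(np.c_[xs,ys].astype(np.float32));print(a,c.round(1),(xs.min(),xs.max(),ys.min(),ys.max()),q)
    if c[1]>225 and c[1]<265:
        P=cast(m,cv2.boxPoints(q),.074);print(P.round(4).tolist())
# column profiles
for y in range(164,262): print(y,im[y,262:272].mean(0).astype(int),im[y,286:296].mean(0).astype(int))
E
```

```text
509 [276.5  91.9] (np.int64(254), np.int64(299), np.int64(86), np.int64(98)) ((276.5, 92.0), (12.0, 45.0), 90.0)
2812 [277.6 171.3] (np.int64(232), np.int64(323), np.int64(145), np.int64(191)) ((277.5, 168.0), (46.0, 91.0), 90.0)
301 [277.9 208.9] (np.int64(272), np.int64(283), np.int64(196), np.int64(222)) ((277.5, 209.0), (26.0, 11.0), 90.0)
860 [277.8 247.4] (np.int64(256), np.int64(299), np.int64(238), np.int64(257)) ((277.5, 247.5), (19.0, 43.0), 90.0)
[[0.5488, 0.1993, 0.074], [0.5552, 0.2501, 0.074], [0.5795, 0.2474, 0.074], [0.573, 0.1958, 0.074]]
164 [98 94 89] [106 102  94]
165 [99 95 89] [104 101  93]
166 [84 83 80] [84 83 80]
167 [48 54 61] [33 44 55]
168 [18 33 47] [20 35 49]
169 [17 34 48] [18 34 49]
170 [17 34 49] [19 34 50]
171 [21 44 66] [25 47 69]
172 [28 61 92] [32 64 96]
173 [ 35  74 111] [ 36  76 112]
174 [ 37  82 124] [ 40  85 127]
175 [ 41  88 133] [ 41  90 137]
176 [ 42  89 133] [ 41  90 136]
177 [ 43  89 133] [ 42  91 137]
178 [ 41  88 133] [ 42  89 136]
179 [ 39  87 132] [ 42  90 137]
180 [ 40  87 131] [ 42  90 135]
181 [ 41  87 131] [ 40  89 135]
182 [ 40  
[... 1771 characters left out ...]
 [ 39  84 128] [ 40  88 133]
241 [ 39  85 128] [ 40  87 133]
242 [ 41  85 128] [ 40  88 133]
243 [ 40  85 128] [ 40  87 131]
244 [ 40  85 127] [ 40  87 131]
245 [ 38  83 126] [ 42  87 131]
246 [ 39  85 127] [ 41  87 131]
247 [ 38  83 126] [ 40  87 130]
248 [ 39  84 126] [ 41  87 130]
249 [ 39  84 126] [ 40  85 129]
250 [ 39  84 126] [ 40  84 128]
251 [ 40  84 126] [ 40  84 128]
252 [ 36  82 125] [ 38  84 128]
253 [ 38  83 125] [ 40  85 128]
254 [ 38  83 125] [ 39  85 128]
255 [ 41  84 125] [ 40  84 128]
256 [ 39  83 125] [ 39  84 127]
257 [ 38  81 121] [ 38  81 122]
258 [ 87  96 110] [115 107 108]
259 [168 141 103] [184 147 100]
260 [213 166 103] [205 159  98]
261 [209 161  99] [204 158  97]
```

```bash
python3 - <<'E'
from h import *;import pickle
m=pickle.load(open('m1.pkl','rb'))
F=cast(m,[[277.8,233.7],[277.8,258.2],[277.6,172.5],[277.6,196]],.074)[:,:2];B=cast(m,[[276.6,92]],.035)[0,:2]
print(F,B);v=F[:2].mean(0)-B;u=v/np.linalg.norm(v);print("yaw",np.degrees(np.arctan2(u[1],u[0])))
print("proj rel fixed face",(F-F[0])@u)
print("origin from face",F[0]-.019*u,"from back",F[1]-.053*u, "tool x yaw", Ro.from_rotvec(r.state()["tool_rot"]).as_matrix()[:,0])
E
```

```text
[[0.54669446 0.22575711]
 [0.57786178 0.22174336]
 [0.47403985 0.23488586]
 [0.50108764 0.23139835]] [0.38592149 0.24459572]
yaw -6.7411239975203125
proj rel fixed face [ 0.          0.03142299 -0.07322389 -0.04595372]
origin from face [0.52782582 0.2279874 ] from back [0.52522819 0.22796469] tool x yaw [-9.92318381e-01  1.23710215e-01 -1.18962823e-04]
```

```bash
python3 -m pendant '[-1,-0.1,3.5,0,0,0,8.5, -2,-0.3,7,0,0,0,8.5, -3,-0.5,10,0,0,0,8.5, -4,-0.5,12,0,0,0,8.5, -4,-0.5,13,0,0,0,8.5, -4,-0.5,13,0,0,0,8.5, -4,-0.5,13,0,0,0,8.5, -4,-0.5,13,0,0,0,8.5, -4,-0.5,13,0,0,0,8.5, -4,-0.5,13,0,0,0,8.5]'
python3 -c "
from h import *
m=camera_model('wrist');im=capture('wrist');cv2.imwrite('pics/w2.png',im[:,:,::-1])
import pickle;pickle.dump(m,open('m2.pkl','wb'));print(r.state()['tcp_pos'])
"
```

```text
time: 2.65
tcp_pos: [0.5188, 0.2291, 0.1518]
tool_rot: [0.195, 3.134, 0.001]
force: [-0.2, 0.0, -0.7]
grip_width: 0.0849
finger_force: 0.0
[0.51877579 0.22898965 0.1515854 ]
```

View pics/w2.png

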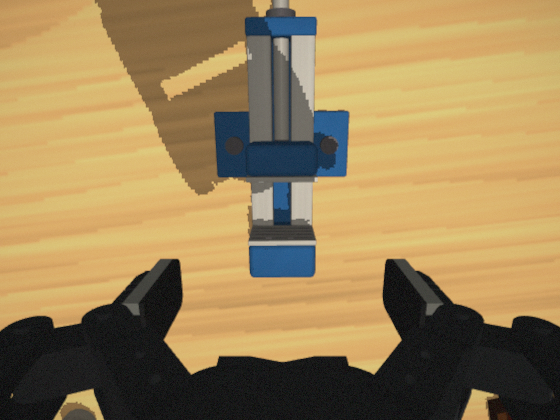

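Closer view: fixed jaw's top covers rows 240–277, sliding jaw's top rows 145–180, centre column about 281.

```bash
python3 - <<'E'
from h import *;import pickle
m=pickle.load(open('m2.pkl','rb'));im=cv2.imread('pics/w2.png')[:,:,::-1].astype(int)
for y in [*range(138,154),*range(172,188),*range(234,250),*range(273,281)]: print(y,im[y,255:268].mean(0).astype(int),im[y,298:310].mean(0).astype(int))
for y in (160,260):
  row=im[y,238:326,2]-im[y,238:326,0]; xs=np.nonzero(row>45)[0]+238;print(y,xs.min(),xs.max())
H=hsv(im.astype(np.uint8))
P=cast(m,[[281,22]],.035)[0,:2];print(P)
br=(H[15:34,230:330,0]>95)&(H[15:34,230:330,0]<125)&(H[15:34,230:330,1]>120);print(np.nonzero(br)[1].mean()+230,np.nonzero(br)[0].mean()+15)
E
```

```text
138 [111 108 100] [112 108 101]
139 [113 108 100] [112 109 101]
140 [100  98  93] [94 93 89]
141 [60 65 69] [40 51 61]
142 [21 37 52] [22 38 54]
143 [20 36 53] [23 38 55]
144 [22 38 57] [22 40 57]
145 [24 45 65] [23 45 66]
146 [25 50 73] [27 50 74]
147 [25 52 76] [25 51 75]
148 [29 54 79] [28 53 78]
149 [29 55 81] [28 55 80]
150 [29 56 82] [29 55 81]
151 [30 56 84] [28 55 81]
152 [29 57 83] [26 55 81]
153 [29 56 82] [28 55 82]
172 [26 52 76] [26 52 76]
173 [27 50 73] [23 48 72]
174 [24 47 69] [23 47 69]
175 [29 46 63] [35 49 63]
176 [51 54 58] [62 63 62]
177 [87 85 78] [94 90 83]
178 [108 104  96] [109 106  97]
179 [108 105  96] [107 104  95]
180 [108 103  95] [108 104  95]
181 [110 106  99] [124 120 110]
182 [113 110 103] [167 161 148]
183 [109 105  97] [197 189 174]
184 [110 106  97] [197 190 174]
185 [109 105  97] [198 189 174]
186 [109 105  98] [198 189 174]
187 [109 105  96] [198 190 174]
234 [56 53 51] [56 54 51]
235 [64 62 58] [66 63 60]
236 [68 65 61] [66 62 58]
237 [63 59 57] [58 56 53]
238 [60 58 56] [61 59 56]
239 [68 65 60] [67 64 59]
240 [94 90 83] [132 127 117]
241 [157 151 138] [190 182 167]
242 [195 187 171] [198 190 174]
243 [191 184 168] [197 189 174]
244 [190 182 167] [176 172 160]
245 [152 150 146] [113 121 129]
246 [ 36  75 112] [ 37  77 115]
247 [ 37  80 119] [ 41  82 124]
248 [ 41  83 125] [ 42  88 133]
249 [ 41  87 132] [ 45  93 140]
273 [ 41  89 133] [ 44  91 136]
274 [ 40  89 134] [ 43  90 135]
275 [ 41  86 130] [ 41  86 130]
276 [ 38  80 120] [ 64  90 118]
277 [154 128 111] [163 136 110]
278 [217 170 104] [219 172 105]
279 [216 168 104] [217 170 105]
280 [215 167 104] [213 166 103]
160 238 325
260 250 314
[0.38343312 0.24541875]
280.76235093696766 25.12436115843271
```

```bash
python3 - <<'E'
from h import *;import pickle
m=pickle.load(open('m2.pkl','rb'))
F=cast(m,[[282.3,240.3],[282.3,277],[281.5,145],[281.5,181.5],[249.6,260],[314.9,260]],.074)[:,:2];B=cast(m,[[280.8,25.1]],.035)[0,:2]
v=F[:2].mean(0)-B;u=v/np.linalg.norm(v);print("yaw",np.degrees(np.arctan2(u[1],u[0])))
print(F,B,"rel face",(F-F[0])@u,"width",np.linalg.norm(F[4]-F[5]))
print("origin",F[0]-.019*u,F[1]-.053*u)
print(delta([.46,-.17,.2],np.radians(46.8-90)),delta([.46,-.17,.2],np.radians(46.8-90))[1])
E
```

```text
yaw -6.830046300646722
[[0.54664239 0.22579596]
 [0.57820156 0.22182308]
 [0.47297216 0.23448119]
 [0.49984065 0.23108173]
 [0.56004142 0.19769865]
 [0.56662742 0.24962043]] [0.3855559 0.2449936] rel face [ 0.          0.03180767 -0.0741803  -0.04709821  0.01664541  0.01700988] width 0.05233781555045218
origin [0.52777723 0.22805553] [0.52557769 0.22812609]
(array([  0.86761298, -40.31598735,  -4.87662935]), [array([ 2.19237490e-03, -4.56601864e-05,  2.20022171e+00]), array([ 3.83937466e-05,  1.84347662e-03, -9.41369993e-01])]) [array([ 2.19237490e-03, -4.56601864e-05,  2.20022171e+00]), array([ 3.83937466e-05,  1.84347662e-03, -9.41369993e-01])]
```

```bash
python3 -m pendant '[0,-3,-3,0,0,0.12,8.5, 0,-7,-4.9,0,0,0.24,8.5, 0,-11,-4.9,0,0,0.36,8.5, -1,-14.5,-4.9,0,0,0.48,8.5, -1,-18,-4.9,0,0,0.6,8.5, -1.5,-21.5,-4.9,0,0,0.72,8.5, -1.5,-25,-4.9,0,0,0.84,8.5, -2,-28.5,-4.9,0,0,0.96,8.5, -2.4,-32,-4.9,0,0,1.08,8.5, -2.8,-35.5,-4.9,0,0,1.2,8.5]'
python3 -c "
from h import *
print(r.state()['qpos'],delta([.496,-.179,.2],np.radians(46.8-90)))"
```

```text
time: 3.53
tcp_pos: [0.502, -0.1287, 0.2002]
tool_rot: [1.939, 2.471, 0.001]
force: [0.8, -0.3, 0.8]
grip_width: 0.0849
finger_force: 0.0
[-3.78487722e-01  3.40138269e-01  1.81931869e+00  1.42004115e-04
  9.80886189e-01 -6.18662723e-01] (array([-4.74602541, -1.77954545,  0.02397061]), [array([1.30778909e-03, 3.58212546e-05, 9.94078182e-01]), array([-4.19785401e-05,  1.53258387e-03, -2.14751400e+00])])
```

```bash
python3 -m pendant '[-2,-1,0,0,0,0.12,8.5, -4,-1.5,0,0,0,0.24,8.5, -4.7,-1.8,0,0,0,0.36,8.5, -4.7,-1.8,0,0,0,0.48,8.5, -4.7,-1.8,0,0,0,0.6,8.5, -4.7,-1.8,0,0,0,0.72,8.5, -4.7,-1.8,0,0,0,0.84,8.5, -4.7,-1.8,0,0,0,0.96,8.5, -4.7,-1.8,0,0,0,0.99,8.5, -4.7,-1.8,0,0,0,0.99,8.5]'
cat > look.py <<'E'
from h import *
import sys,pickle
n=sys.argv[1];z=float(sys.argv[2])
m=camera_model('wrist');im=capture('wrist');cv2.imwrite(f'pics/{n}.png',im[:,:,::-1]);pickle.dump(m,open(n+'.pkl','wb'))
H=hsv(im);red=((H[...,0]<7)|(H[...,0]>173))&(H[...,1]>130)&(H[...,2]>90)
for a,c,k in blobs(red,300):
    ys,xs=np.nonzero(k);P=cast(m,np.c_[xs,ys],z)[:,:2].astype(np.float32);q=cv2.minAreaRect(P)
    print(a,c.round(),"V",H[k][:,2].min(),H[k][:,2].max(),q)
print(r.state()['tcp_pos'])
E
python3 look.py w3 .072
```

```text
time: 4.37
tcp_pos: [0.4963, -0.1769, 0.2]
tool_rot: [2.877, 1.26, 0.001]
force: [-0.4, -0.0, 0.0]
grip_width: 0.0851
finger_force: 0.0
[ 0.49629306 -0.17691458  0.19994473]
```

View pics/w3.png

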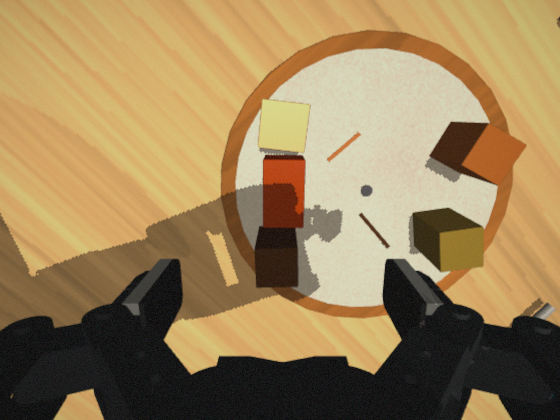

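The blank's top face covers about cols 263–305 and rows 160–227. Maple (284,126) is at one end, walnut (277,256) at the other, and both long sides are free. Now I'll measure it accurately.

```bash
python3 - <<'E'
from h import *;import pickle
m=pickle.load(open('w3.pkl','rb'));im=cv2.imread('pics/w3.png')[:,:,::-1].copy();H=hsv(im)
k=np.zeros(H.shape[:2],bool);S=(H[...,1]>190)&(H[...,2]>55)&((H[...,0]<14)|(H[...,0]>170));k[150:230,255:312]=S[150:230,255:312]
k=max(blobs(k,200),key=lambda b:b[0])[2]
for y in(165,175,200,215,223):
  x=np.nonzero(k[y])[0];print(y,x.min(),x.max())
for x in(270,284,298):
  print(x,[(y,*im[y,x-3:x+4].mean(0).astype(int)) for y in [*range(154,164),*range(223,231)]])
E
```

```text
165 263 304
175 264 303
200 264 302
215 264 302
223 264 302
270 [(154, np.int64(168), np.int64(158), np.int64(136)), (155, np.int64(95), np.int64(57), np.int64(42)), (156, np.int64(73), np.int64(24), np.int64(13)), (157, np.int64(72), np.int64(22), np.int64(12)), (158, np.int64(71), np.int64(27), np.int64(15)), (159, np.int64(124), np.int64(43), np.int64(12)), (160, np.int64(178), np.int64(64), np.int64(18)), (161, np.int64(187), np.int64(72), np.int64(26)), (162, np.int64(187), np.int64(72), np.int64(26)), (163, np.int64(188), np.int64(73), np.int64(30)), (223, np.int64(99), np.int64(37), np.int64(17)), (224, np.int64(98), np.int64(34), np.int64(12)), (225, np.int64(99), np.int64(34), np.int64(14)), (226, np.int64(99), np.int64(35), np.int64(14)), (227, np.int64(78), np.int64(29), np.int64(14)), (228, np.int64(34), np.int64(23), np.int64(18)), (229, np.int64(32), np.int64(20), np.int64(17)), (230, np.int64(33), np.int64(22), np.int64(17))]
284 [(154, np.int64(135), np.int64(121), np.int64(104)), (155, np.int64(88), np.int64(52), np.int64(39)), (156, np.int64(74), np.int64(27), np.in
[... 951 characters left out ...]
)), (158, np.int64(70), np.int64(24), np.int64(13)), (159, np.int64(108), np.int64(35), np.int64(12)), (160, np.int64(164), np.int64(60), np.int64(18)), (161, np.int64(189), np.int64(74), np.int64(32)), (162, np.int64(188), np.int64(73), np.int64(26)), (163, np.int64(187), np.int64(72), np.int64(29)), (223, np.int64(98), np.int64(34), np.int64(11)), (224, np.int64(97), np.int64(33), np.int64(13)), (225, np.int64(97), np.int64(33), np.int64(12)), (226, np.int64(98), np.int64(34), np.int64(11)), (227, np.int64(99), np.int64(59), np.int64(45)), (228, np.int64(111), np.int64(97), np.int64(83)), (229, np.int64(124), np.int64(115), np.int64(100)), (230, np.int64(124), np.int64(115), np.int64(99))]
```

```bash
python3 - <<'E'
from h import *;import pickle
m=pickle.load(open('w3.pkl','rb'))
C=cast(m,[[263.5,159.5],[304.8,159.5],[303.6,227.2],[263.8,227.2]],.072);print(C.round(4))
print([np.linalg.norm(C[i]-C[i-1]).round(4) for i in range(4)])
c=C.mean(0);v=(C[0]+C[1]-C[2]-C[3]);yaw=np.arctan2(v[1],v[0]);print(c,np.degrees(yaw))
print(delta([c[0],c[1],.038],yaw-np.pi/2))
E
```

```text
[[ 0.5022 -0.1446  0.072 ]
 [ 0.5291 -0.1695  0.072 ]
 [ 0.4862 -0.2159  0.072 ]
 [ 0.4588 -0.1906  0.072 ]]
[np.float64(0.0632), np.float64(0.0366), np.float64(0.0632), np.float64(0.0372)]
[ 0.49405949 -0.1801254   0.072     ] 46.95040316934133
(array([-0.39204656,  0.04135605, 16.1943985 ]), [array([ 0.00069738, -0.0002796 ,  0.00849388]), array([ 4.38009461e-04,  1.09249181e-03, -3.13309855e+00])])
```

```bash
python3 -m pendant '[-0.4,0,2.5,0,0,0.01,6.5, -0.4,0,5.5,0,0,0.01,6.5, -0.4,0,8.5,0,0,0.01,6.5, -0.4,0,11,0,0,0.01,6.5, -0.4,0,13,0,0,0.01,6.5, -0.4,0,14.5,0,0,0.01,6.5, -0.4,0,15.6,0,0,0.01,6.5, -0.4,0,16.2,0,0,0.01,6.5, -0.4,0,16.2,0,0,0.01,6.5, -0.4,0,16.2,0,0,0.01,6]' 40
python3 -m pendant '[0,0,0,0,0,0,5, 0,0,0,0,0,0,4.6, 0,0,0,0,0,0,4.3, 0,0,0,0,0,0,4.0, 0,0,0,0,0,0,3.7, 0,0,0,0,0,0,3.4, 0,0,0,0,0,0,3.2, 0,0,0,0,0,0,3.2, 0,0,0,0,0,0,3.2, 0,0,0,0,0,0,3.2]' 40
```

```text
time: 5.25
tcp_pos: [0.4937, -0.1799, 0.0378]
tool_rot: [2.883, 1.249, 0.0]
force: [0.6, 0.0, 0.7]
grip_width: 0.0603
finger_force: 0.0
time: 6.08
tcp_pos: [0.4938, -0.1799, 0.0382]
tool_rot: [2.883, 1.247, 0.001]
force: [-1.1, 1.8, 9.0]
grip_width: 0.0358
finger_force: 39.0
```

```bash
python3 -m pendant '[0,0,-0.5,0,0,0,3.2, 0,0,-1.5,0,0,0,3.2, 0,0,-3,0,0,0,3.2, 0,0,-5,0,0,0,3.2, 0,0,-7,0,0,0,3.2, 0,0,-9,0,0,0,3.2, 0,0,-11,0,0,0,3.2, 0,0,-12,0,0,0,3.2, 0,0,-12,0,0,0,3.2, 0,0,-12,0,0,0,3.2]'
python3 -c "
from h import *
cv2.imwrite('pics/s2.png',capture('scene')[:,:,::-1])
print(delta([.51,.03,.12],np.radians(-7)),r.state()['finger_force'])"
```

```text
time: 6.92
tcp_pos: [0.4935, -0.1799, 0.1576]
tool_rot: [2.883, 1.247, 0.001]
force: [0.5, 0.9, -0.4]
grip_width: 0.0354
finger_force: 40.0
(array([ 16.43824256, -13.12728463,   3.69337137]), [array([-8.17739102e-04, -1.04241968e-04, -6.31813098e-01]), array([-1.35344750e-04,  1.06172875e-03,  2.50977935e+00])]) 40.01070499420166
```

```bash
python3 -m pendant '[2,-1.6,0,0,0,-0.1,3.2, 4.5,-3.6,0,0,0,-0.2,3.2, 7,-5.6,0,0,0,-0.3,3.2, 9.5,-7.6,0,0,0,-0.4,3.2, 12,-9.6,0,0,0,-0.5,3.2, 14,-11.2,0,0,0,-0.6,3.2, 15.6,-12.4,1.5,0,0,-0.63,3.2, 16.4,-13.1,3,0,0,-0.63,3.2, 16.4,-13.1,3.7,0,0,-0.63,3.2, 16.4,-13.1,3.7,0,0,-0.63,3.2]'
python3 look.py w4 .12
python3 - <<'E'
import cv2,numpy as np
a=cv2.imread('pics/w4.png');b=cv2.imread('pics/s2.png')[180:320,150:337]
cv2.imwrite('pics/c4.png',np.hstack([cv2.resize(a,(400,300)),cv2.resize(b,(400,300))]))
E
```

```text
time: 7.8
tcp_pos: [0.5091, 0.0296, 0.1182]
tool_rot: [-2.351, -2.079, 0.005]
force: [-0.7, -0.5, -0.8]
grip_width: 0.0357
finger_force: 40.1
[0.50970594 0.02906715 0.11931142]
```

View pics/c4.png

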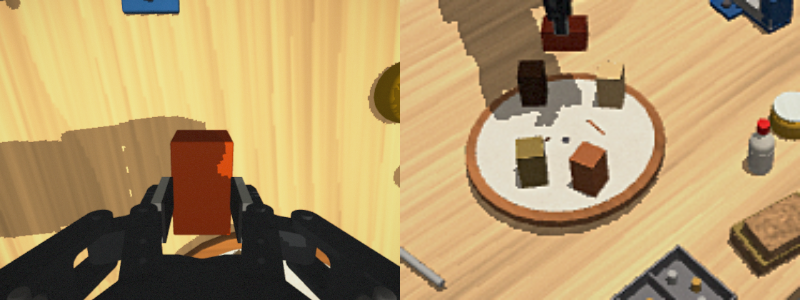

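The blank hangs level between the pads (wrist half, about (203,185)), and all four neighbours still stand (scene half). Setting it down on the bench to regrip it by its ends.

```bash
python3 -m pendant '[0,0,2,0,0,0,3.2, 0,0,4.5,0,0,0,3.2, 0,0,7,0,0,0,3.2, 0,0,9,0,0,0,3.2, 0,0,10.2,0,0,0,3.2, 0,0,10.8,0,0,0,3.2, 0,0,11.2,0,0,0,3.2, 0,0,11.4,0,0,0,3.2, 0,0,11.4,0,0,0,3.2, 0,0,11.4,0,0,0,3.2]'
python3 -m pendant '[0,0,0.05,0,0,0,3.2, 0,0,0.1,0,0,0,3.2, 0,0,0.15,0,0,0,3.2, 0,0,0.15,0,0,0,3.2, 0,0,0.2,0,0,0,3.2, 0,0,0.2,0,0,0,3.2, 0,0,0.2,0,0,0,3.2, 0,0,0.2,0,0,0,3.2, 0,0,0.2,0,0,0,3.2, 0,0,0.2,0,0,0,3.2]'
```

```text
time: 8.68
tcp_pos: [0.5107, 0.0292, 0.0072]
tool_rot: [2.355, 2.079, 0.001]
force: [0.2, -0.5, -0.7]
grip_width: 0.0359
finger_force: 40.1
time: 9.52
tcp_pos: [0.5103, 0.0294, 0.0045]
tool_rot: [-2.355, -2.08, -0.0]
force: [0.2, -0.3, -0.1]
grip_width: 0.0358
finger_force: 40.1
```

```bash
python3 -m pendant '[0,0,0.05,0,0,0,3.2, 0,0,0.05,0,0,0,3.2, 0,0,0.1,0,0,0,3.2, 0,0,0.1,0,0,0,3.2, 0,0,0.12,0,0,0,3.2, 0,0,0.12,0,0,0,3.2, 0,0,0.12,0,0,0,3.2, 0,0,0.12,0,0,0,3.2, 0,0,0.12,0,0,0,3.2, 0,0,0.12,0,0,0,3.2]'
```

```text
time: 10.35
tcp_pos: [0.5104, 0.0293, 0.0042]
tool_rot: [2.354, 2.079, 0.001]
force: [-2.9, 0.3, 13.7]
grip_width: 0.0359
finger_force: 42.3
```

Contact (13.7 N). Release gently, then rise.

```bash
python3 -m pendant '[0,0,-0.05,0,0,0,3.6, 0,0,-0.05,0,0,0,3.8, 0,0,-0.05,0,0,0,4.0, 0,0,-0.05,0,0,0,4.3, 0,0,-0.05,0,0,0,4.8, 0,0,-0.05,0,0,0,5.4, 0,0,-0.05,0,0,0,6, 0,0,-0.05,0,0,0,6.5, 0,0,-0.05,0,0,0,6.5, 0,0,-0.05,0,0,0,6.5]'
python3 -m pendant '[0,0,-0.5,0,0,0,6.5, 0,0,-2,0,0,0,6.5, 0,0,-4.5,0,0,0,7, 0,0,-7,0,0,0,8, 0,0,-10,0,0,0,8.5, 0,0,-13,0,0,-0.12,8.5, 0,0,-15,0,0,-0.24,8.5, 0,0,-16,0,0,-0.36,8.5, 0,0,-16,0,0,-0.48,8.5, 0,0,-16,0,0,-0.6,8.5]'
python3 -c "
from h import *
print(delta([.51,.029,.163],np.radians(83)))"
```

```text
time: 11.18
tcp_pos: [0.5103, 0.0294, 0.0038]
tool_rot: [-2.355, -2.08, -0.0]
force: [0.4, 0.9, 0.1]
grip_width: 0.065
finger_force: 0.0
time: 12.02
tcp_pos: [0.5105, 0.0293, 0.1651]
tool_rot: [1.626, 2.686, 0.002]
force: [0.5, -0.6, -1.0]
grip_width: 0.0848
finger_force: 0.0
(array([-0.00795071, -0.06010067,  0.21432656]), [array([ 0.00119998,  0.00184067, -0.96661431]), array([ 2.17364833e-03, -1.41705741e-03,  2.17497701e+00])])
```

```bash
python3 -m pendant '[0,0,0,0,0,-0.12,8.5, 0,0,0,0,0,-0.24,8.5, 0,0,0,0,0,-0.36,8.5, 0,0,0,0,0,-0.48,8.5, 0,0,0,0,0,-0.6,8.5, 0,0,0,0,0,-0.72,8.5, 0,0,0,0,0,-0.84,8.5, 0,0,0,0,0,-0.97,8.5, 0,0,0,0,0,-0.97,8.5, 0,0,0,0,0,-0.97,8.5]'
python3 look.py w5 .038
```

```text
time: 12.85
tcp_pos: [0.5102, 0.0293, 0.1641]
tool_rot: [0.201, 3.135, 0.0]
force: [1.3, 0.6, -0.2]
grip_width: 0.0854
finger_force: 0.0
[0.51026889 0.02933251 0.16401218]
```

View pics/w5.png

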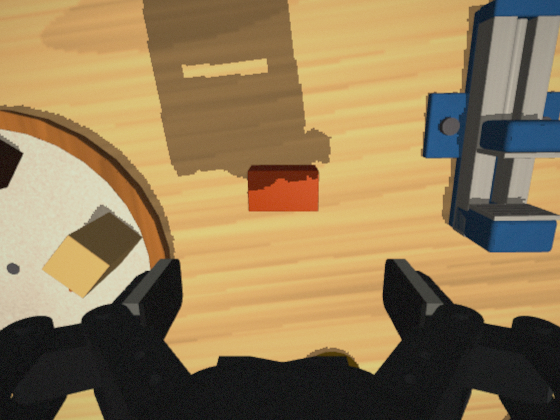

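The blank lies square in view, cols 248–319 and rows about 166–211.

```bash
python3 - <<'E'
from h import *;import pickle
m=pickle.load(open('w5.pkl','rb'));im=cv2.imread('pics/w5.png')[:,:,::-1].copy();H=hsv(im)
print([(y,*im[y,265:300].mean(0).astype(int)) for y in [*range(163,174),*range(208,214)]])
S=(H[...,1]>200)&((H[...,0]<11)|(H[...,0]>170))&(im[...,1]<90)
for y in(172,180,190,200,208):
  x=np.nonzero(S[y,230:340])[0]+230;print(y,x.min(),x.max())
for x in (252,314):
  y=np.nonzero(S[150:230,x])[0]+150;print(x,y.min(),y.max())
E
```

```text
[(163, np.int64(141), np.int64(110), np.int64(69)), (164, np.int64(122), np.int64(91), np.int64(57)), (165, np.int64(77), np.int64(39), np.int64(20)), (166, np.int64(65), np.int64(24), np.int64(13)), (167, np.int64(65), np.int64(24), np.int64(13)), (168, np.int64(65), np.int64(25), np.int64(13)), (169, np.int64(65), np.int64(25), np.int64(14)), (170, np.int64(78), np.int64(27), np.int64(13)), (171, np.int64(98), np.int64(35), np.int64(14)), (172, np.int64(104), np.int64(38), np.int64(15)), (173, np.int64(103), np.int64(38), np.int64(14)), (208, np.int64(195), np.int64(77), np.int64(32)), (209, np.int64(194), np.int64(77), np.int64(32)), (210, np.int64(190), np.int64(74), np.int64(26)), (211, np.int64(199), np.int64(125), np.int64(71)), (212, np.int64(217), np.int64(170), np.int64(105)), (213, np.int64(218), np.int64(171), np.int64(105))]
172 248 317
180 248 317
190 249 317
200 249 317
208 249 316
252 166 210
314 168 210
```

```bash
python3 - <<'E'
from h import *;import pickle
m=pickle.load(open('w5.pkl','rb'))
C=cast(m,[[248,170.3],[318.2,170.3],[317.5,211],[248.7,211]],.038);c=C.mean(0);v=C[1]+C[2]-C[0]-C[3];yaw=np.arctan2(v[1],v[0])
print(C.round(4),c,np.degrees(yaw),np.linalg.norm(v)/2);print(delta([c[0],c[1],.004],yaw))
E
```

```text
[[ 0.4865  0.002   0.038 ]
 [ 0.4946  0.0638  0.038 ]
 [ 0.5319  0.0594  0.038 ]
 [ 0.5238 -0.0032  0.038 ]] [0.50918511 0.03046737 0.038     ] 82.59065502602637 0.06274616005988261
(array([ 0.12489737,  0.09671606, 16.00120778]), [array([0.00011714, 0.0001757 , 0.00022915]), array([-2.75970441e-04,  1.83992717e-04, -3.14136348e+00])])
```

```bash
python3 -m pendant '[0.1,0.1,3,0,0,0,8.5, 0.1,0.1,6.5,0,0,0,8.5, 0.1,0.1,10,0,0,0,8.5, 0.1,0.1,13,0,0,0,8.5, 0.1,0.1,15,0,0,0,8.5, 0.1,0.1,15.8,0,0,0,8.5, 0.1,0.1,16.1,0,0,0,8.5, 0.1,0.1,16.2,0,0,0,8.5, 0.1,0.1,16.2,0,0,0,8, 0.1,0.1,16.2,0,0,0,7.5]' 40
python3 -m pendant '[0,0,0,0,0,0,7, 0,0,0,0,0,0,6.7, 0,0,0,0,0,0,6.5, 0,0,0,0,0,0,6.3, 0,0,0,0,0,0,6.1, 0,0,0,0,0,0,5.8, 0,0,0,0,0,0,5.8, 0,0,0,0,0,0,5.8, 0,0,0,0,0,0,5.8, 0,0,0,0,0,0,5.8]' 40
```

```text
time: 13.73
tcp_pos: [0.5101, 0.0304, 0.003]
tool_rot: [0.197, 3.133, 0.0]
force: [0.3, -0.3, 0.1]
grip_width: 0.0751
finger_force: 0.0
time: 14.57
tcp_pos: [0.5101, 0.0303, 0.0029]
tool_rot: [0.196, 3.134, -0.0]
force: [-1.2, -0.8, 15.6]
grip_width: 0.0583
finger_force: 7.6
```

The width reads under 64 mm, so I'll look before lifting.

```bash
python3 look.py w6 .038; python3 -c "
from h import *
s=r.state();print(s['grip_width'],s['finger_force'],s['force'])
a=cv2.imread('pics/w6.png');S=capture('scene')[:,:,::-1];cv2.imwrite('pics/s6.png',S)
cv2.imwrite('pics/c6.png',np.hstack([cv2.resize(a[150:420,100:460],(400,300)),cv2.resize(S[150:240,200:320],(400,300),interpolation=cv2.INTER_CUBIC)]))"
```

```text
[0.5100817  0.03032484 0.00290126]
0.0584166506937305 7.565170297748409 [-1.67940974 -0.91139324 15.26782826]
```

View pics/c6.png

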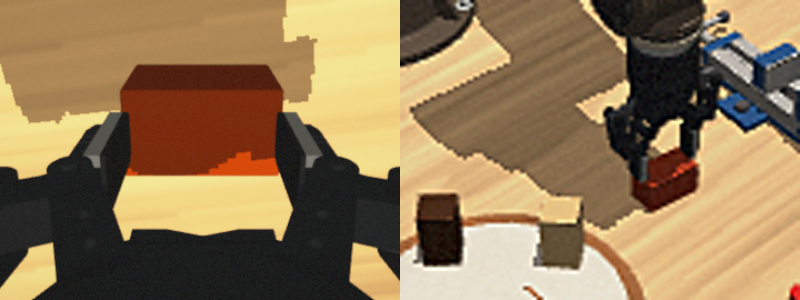

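```bash
python3 -m pendant '[0,0,0,0,0,0,5.5, 0,0,0,0,0,0,5.5, 0,0,0,0,0,0,5.2, 0,0,0,0,0,0,5.2, 0,0,0,0,0,0,5.2, 0,0,0,0,0,0,5.2, 0,0,0,0,0,0,5.2, 0,0,0,0,0,0,5.2, 0,0,0,0,0,0,5.2, 0,0,0,0,0,0,5.2]' 40
```

```text
time: 15.5
tcp_pos: [0.511, 0.0304, 0.0041]
tool_rot: [0.196, 3.131, 0.0]
force: [-3.4, -1.0, 31.2]
grip_width: 0.052
finger_force: 15.4
```

The contact is near the fingertips, so the pads tilt. Reopen, go about 6 mm lower (open tips sit well back of the TCP), and grip again.

```bash
python3 -m pendant '[0,0,0,0,0,0,5.6, 0,0,0,0,0,0,6, 0,0,0,0,0,0,6.4, 0,0,0,0,0,0,6.8, 0,0,0,0,0,0,7.4, 0,0,0,0,0,0,7.4, 0,0,0.2,0,0,0,7.4, 0,0,0.4,0,0,0,7.4, 0,0,0.5,0,0,0,7.4, 0,0,0.5,0,0,0,7.4]' 40
python3 -m pendant '[0,0,0,0,0,0,7, 0,0,0,0,0,0,6.7, 0,0,0,0,0,0,6.5, 0,0,0,0,0,0,6.3, 0,0,0,0,0,0,6.2, 0,0,0,0,0,0,6.2, 0,0,0,0,0,0,6.2, 0,0,0,0,0,0,6.2, 0,0,0,0,0,0,6.2, 0,0,0,0,0,0,6.2]' 40
```

```text
time: 16.33
tcp_pos: [0.5093, 0.0305, -0.0036]
tool_rot: [-0.196, -3.135, -0.0]
force: [1.4, 0.4, -0.6]
grip_width: 0.0742
finger_force: 0.0
time: 17.17
tcp_pos: [0.5095, 0.0305, -0.0028]
tool_rot: [0.196, 3.135, 0.0]
force: [-1.5, -0.6, 6.1]
grip_width: 0.0624
finger_force: 35.8
```

```bash
python3 -m pendant '[0,0,-0.3,0,0,0,6.0, 0,0,-1,0,0,0,6.0, 0,0,-2.5,0,0,0,6.0, 0,0,-4.5,0,0,0,6.0, 0,0,-6.5,0,0,0,6.0, 0,0,-8.5,0,0,0,6.0, 0,0,-10.5,0,0,0,6.0, 0,0,-12,0,0,0,6.0, 0,0,-12,0,0,0,6.0, 0,0,-12,0,0,0,6.0]' 40
python3 -c "
from h import *
print(delta([.5233,.2285,.117],np.radians(83.2)))"
```

```text
time: 18.0
tcp_pos: [0.5096, 0.0304, 0.1175]
tool_rot: [0.196, 3.134, 0.0]
force: [-0.4, 0.2, -1.0]
grip_width: 0.0623
finger_force: 43.9
(array([ 1.10578186, 19.82183549,  0.05306915]), [array([ 0.00017817,  0.00167272, -0.00612529]), array([ 2.62238202e-03, -2.79317979e-04,  3.13546625e+00])])
```

```bash
python3 -m pendant '[0.1,2,0,0,0,-0.006,6, 0.3,4.5,0,0,0,-0.006,6, 0.4,7,0,0,0,-0.006,6, 0.6,10,0,0,0,-0.006,6, 0.8,13,0,0,0,-0.006,6, 0.9,16,0,0,0,-0.006,6, 1,18.3,0,0,0,-0.006,6, 1.1,19.5,0,0,0,-0.006,6, 1.1,19.8,0,0,0,-0.006,6, 1.1,19.8,0,0,0,-0.006,6]'
python3 look.py w7 .158
```

```text
time: 18.83
tcp_pos: [0.5227, 0.2283, 0.116]
tool_rot: [-0.185, -3.135, 0.001]
force: [-0.0, -0.2, 0.1]
grip_width: 0.0625
finger_force: 43.9
[0.5228281  0.22761606 0.11619905]
```

View pics/w7.png

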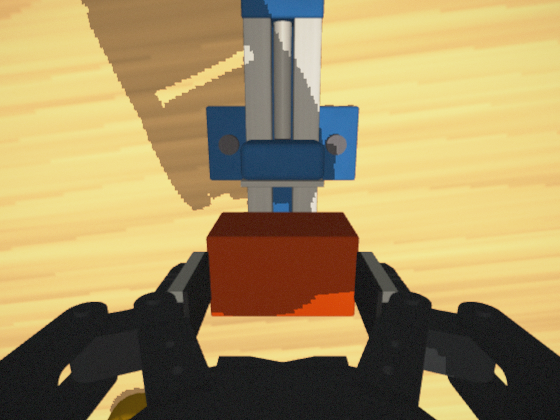

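The blank is held level over the vise: top face about cols 208–357, rows 237–316, its near lower edge at row 212. The sliding jaw is visible at rows 143–181.

```bash
python3 - <<'E'
from h import *;import pickle
m=pickle.load(open('w7.pkl','rb'));im=cv2.imread('pics/w7.png')[:,:,::-1].copy()
g=im[:,260:305].mean(1).astype(int);print([(y,*g[y]) for y in [*range(209,215),*range(233,242),*range(313,319)]])
z0=r.state()['tcp_pos'][2]+.003
o=np.array([.5267,.2281]);t=np.radians(-6.8);u=np.array([np.cos(t),np.sin(t)]);w=np.array([-u[1],u[0]])
def V(P): d=P[:,:2]-o;return np.c_[d@u,d@w].round(4)
print("top",V(cast(m,[[208,237.5],[357,237.5],[355,316],[210,316]],z0+.038)));print("bot near",V(cast(m,[[222,212],[345,212]],z0)))
print("jaw front/back",V(cast(m,[[283,145],[283,186]],.074)))
print(r.state()['tcp_pos'],V(r.state()['tcp_pos'][None]), delta([.5233,.2285,.117],np.radians(83.2)))
E
```

```text
[(209, np.int64(95), np.int64(114), np.int64(131)), (210, np.int64(95), np.int64(115), np.int64(131)), (211, np.int64(93), np.int64(100), np.int64(112)), (212, np.int64(87), np.int64(61), np.int64(60)), (213, np.int64(80), np.int64(31), np.int64(15)), (214, np.int64(80), np.int64(30), np.int64(14)), (233, np.int64(80), np.int64(31), np.int64(14)), (234, np.int64(80), np.int64(29), np.int64(13)), (235, np.int64(82), np.int64(31), np.int64(15)), (236, np.int64(98), np.int64(35), np.int64(14)), (237, np.int64(115), np.int64(40), np.int64(14)), (238, np.int64(120), np.int64(42), np.int64(14)), (239, np.int64(122), np.int64(43), np.int64(13)), (240, np.int64(122), np.int64(43), np.int64(13)), (241, np.int64(122), np.int64(43), np.int64(13)), (313, np.int64(151), np.int64(51), np.int64(12)), (314, np.int64(169), np.int64(57), np.int64(11)), (315, np.int64(177), np.int64(71), np.int64(24)), (316, np.int64(203), np.int64(137), np.int64(82)), (317, np.int64(227), np.int64(183), np.int64(114)), (318, np.int64(228), np.int64(184), np.int64(114))]
top [[-0.0226 -0.0309]
 [-0.0226  0.0307]
 [ 0.0142  0.0319]
 [ 0.0142 -0.0321]]
bot near [[-0.0227 -0.0316]
 [-0.0227  0.0325]]
jaw front/back [[-0.0534  0.0003]
 [-0.0272  0.0003]]
[0.5228281  0.22761606 0.11619905] [[-0.0038 -0.0009]] (array([-0.03631289,  0.09330889, -0.08019   ]), [array([-5.92331780e-04, -1.08353580e-03,  8.90686288e-05]), array([ 1.70196569e-03, -9.30406146e-04, -3.14150299e+00])])
```

Blank at x ≈ -4 mm and y ≈ 0, level and square, with the gap at about -27 to 19 mm. Lowering.

```bash
python3 -m pendant '[0,0,1,0,0,0,6, 0,0,2,0,0,0,6, 0,0,3,0,0,0,6, 0,0,4,0,0,0,6, 0,0,5,0,0,0,6, 0,0,6,0,0,0,6, 0,0,7,0,0,0,6, 0,0,7.7,0,0,0,6, 0,0,8.1,0,0,0,6, 0,0,8.1,0,0,0,6]'
python3 -m pendant '[0,0,0.1,0,0,0,6, 0,0,0.1,0,0,0,6, 0,0,0.2,0,0,0,6, 0,0,0.2,0,0,0,6, 0,0,0.25,0,0,0,6, 0,0,0.25,0,0,0,6, 0,0,0.3,0,0,0,6, 0,0,0.3,0,0,0,6, 0,0,0.3,0,0,0,6, 0,0,0.3,0,0,0,6]'
```

```text
time: 19.72
tcp_pos: [0.5229, 0.2282, 0.0348]
tool_rot: [-0.186, -3.135, 0.001]
force: [-0.1, 0.2, -0.2]
grip_width: 0.0625
finger_force: 43.9
time: 20.55
tcp_pos: [0.5232, 0.2283, 0.0328]
tool_rot: [-0.187, -3.136, -0.0]
force: [-0.5, 0.4, -0.9]
grip_width: 0.0623
finger_force: 43.9
```

```bash
python3 -m pendant '[0,0,0.05,0,0,0,6, 0,0,0.05,0,0,0,6, 0,0,0.1,0,0,0,6, 0,0,0.1,0,0,0,6, 0,0,0.15,0,0,0,6, 0,0,0.15,0,0,0,6, 0,0,0.15,0,0,0,6, 0,0,0.15,0,0,0,6, 0,0,0.15,0,0,0,6, 0,0,0.15,0,0,0,6]'
```

```text
time: 21.38
tcp_pos: [0.5232, 0.2283, 0.0314]
tool_rot: [0.186, 3.136, 0.0]
force: [-0.7, 0.5, 2.2]
grip_width: 0.0622
finger_force: 44.2
```

```bash
python3 -m pendant '[0,0,0.04,0,0,0,6, 0,0,0.04,0,0,0,6.1, 0,0,0.04,0,0,0,6.2, 0,0,0.04,0,0,0,6.3, 0,0,0.03,0,0,0,6.4, 0,0,0.03,0,0,0,6.5, 0,0,0.03,0,0,0,6.7, 0,0,0.03,0,0,0,7.2, 0,0,0.03,0,0,0,7.8, 0,0,0.03,0,0,0,8.3]'
python3 -m pendant '[0,0,-0.3,0,0,0,8.4, 0,0,-1,0,0,0,8.4, 0,0,-2,0,0,0,8.4, 0,0,-4,0,0,0,8.4, 0,0,-6.5,0,0,0,8.4, 0,0,-9,0,0,0,8.4, 0,0,-11,0,0,0,8.4, 0,0,-12,0,0,0,8.4, 0,0,-12,0,0,0,6, 0,0,-12,0,0,0,4]'
python3 look.py w8 .072;  python3 -c "
from h import *
a=cv2.imread('pics/w8.png');S=capture('scene')[:,:,::-1]
cv2.imwrite('pics/c8.png',np.hstack([cv2.resize(a,(400,300)),cv2.resize(S[140:275,180:360],(400,300),interpolation=cv2.INTER_CUBIC)]))"
```

```text
time: 22.22
tcp_pos: [0.5232, 0.2283, 0.031]
tool_rot: [-0.186, -3.136, -0.0]
force: [-0.3, -0.5, -1.2]
grip_width: 0.0829
finger_force: 0.0
time: 23.05
tcp_pos: [0.5231, 0.2282, 0.1512]
tool_rot: [0.186, 3.135, 0.0]
force: [-0.4, -0.4, 0.0]
grip_width: 0.062
finger_force: 0.0
[0.5227415  0.22811175 0.15031293]
```

View pics/c8.png

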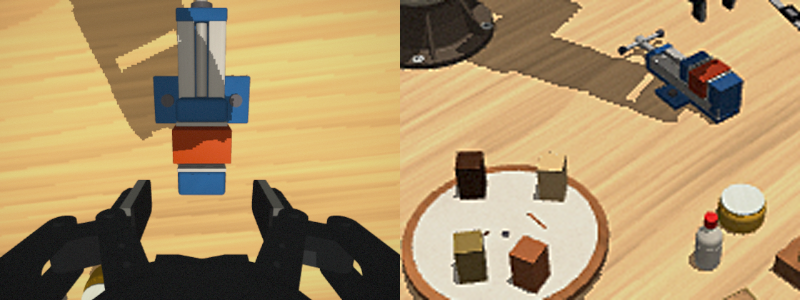

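The blank rests level between the jaws and is let go. All the others stand and the glue and tin are untouched. Now behind the sliding jaw with closed fingers.

```bash
python3 -m pendant '[2.5,0,0,0,0,0,3, 5,0,0,0,0,0,2, 7.5,0,0,0,0,0,1, 8.4,0,0,0,0,0,0, 8.4,0,2,0,0,0,0, 8.4,0,4.5,0,0,0,0, 8.4,0,7,0,0,0,0, 8.4,0,9,0,0,0,0, 8.4,0,9.8,0,0,0,0, 8.4,0,9.8,0,0,0,0]'
python3 -m pendant '[-0.5,0,0,0,0,0,0, -1,0,0,0,0,0,0, -1.4,0,0,0,0,0,0, -1.7,0,0,0,0,0,0, -1.9,0,0,0,0,0,0, -2,0,0,0,0,0,0, -2.1,0,0,0,0,0,0, -2.2,0,0,0,0,0,0, -2.2,0,0,0,0,0,0, -2.2,0,0,0,0,0,0]'
```

```text
time: 23.98
tcp_pos: [0.4392, 0.2379, 0.051]
tool_rot: [-0.186, -3.132, 0.002]
force: [0.3, 0.1, 0.1]
grip_width: -0.0001
finger_force: 0.0
time: 24.82
tcp_pos: [0.4615, 0.2356, 0.053]
tool_rot: [-0.186, -3.136, -0.0]
force: [-0.2, -0.1, -0.6]
grip_width: 0.0003
finger_force: 0.0
```

```bash
python3 -m pendant '[-0.05,0,0,0,0,0,0, -0.1,0,0,0,0,0,0, -0.15,0,0,0,0,0,0, -0.2,0,0,0,0,0,0, -0.25,0,0,0,0,0,0, -0.3,0,0,0,0,0,0, -0.35,0,0,0,0,0,0, -0.4,0,0,0,0,0,0, -0.4,0,0,0,0,0,0, -0.4,0,0,0,0,0,0]'
```

```text
time: 25.65
tcp_pos: [0.4656, 0.2352, 0.053]
tool_rot: [0.187, 3.136, 0.0]
force: [0.2, 0.0, -0.2]
grip_width: 0.0005
finger_force: 0.0
```

```bash
python3 -m pendant '[-0.05,0,0,0,0,0,0, -0.1,0,0,0,0,0,0, -0.12,0,0,0,0,0,0, -0.15,0,0,0,0,0,0, -0.18,0,0,0,0,0,0, -0.2,0,0,0,0,0,0, -0.22,0,0,0,0,0,0, -0.25,0,0,0,0,0,0, -0.25,0,0,0,0,0,0, -0.25,0,0,0,0,0,0]'
```

```text
time: 26.48
tcp_pos: [0.4681, 0.2349, 0.053]
tool_rot: [0.186, 3.136, 0.0]
force: [-0.5, 0.4, 0.5]
grip_width: -0.0001
finger_force: 0.0
```

```bash
python3 -m pendant '[-0.05,0,0,0,0,0,0, -0.1,0,0,0,0,0,0, -0.15,0,0,0,0,0,0, -0.2,0,0,0,0,0,0, -0.25,0,0,0,0,0,0, -0.3,0,0,0,0,0,0, -0.35,0,0,0,0,0,0, -0.4,0,0,0,0,0,0, -0.4,0,0,0,0,0,0, -0.4,0,0,0,0,0,0]'; python3 look.py w9 .072;  python3 -c "
from h import *
im=cv2.imread('pics/w9.png')[:,:,::-1].astype(int)
m=camera_model('wrist');P=proj(m,[[.5267-.059*.993,.2281+.059*.118,.074],[.5267-.031*.993,.2281+.031*.118,.074]]);print(P)
for y in range(200,420,4): print(y,im[y,300:306].mean(0).astype(int),im[y,345:352].mean(0).astype(int))"
```

```text
time: 27.32
tcp_pos: [0.4721, 0.2344, 0.053]
tool_rot: [-0.187, -3.136, -0.0]
force: [-0.4, -0.3, 0.3]
grip_width: -0.0001
finger_force: 0.0
[0.47205324 0.23438348 0.05300891]
[[282.58984039 251.64525329]
 [282.64937264 303.33872722]]
200 [137 131 121] [ 42  82 122]
204 [136 132 122] [ 42  85 127]
208 [136 132 121] [ 53 113 172]
212 [136 132 121] [ 54 115 172]
216 [135 130 121] [ 49 101 153]
220 [136 131 121] [90 85 85]
224 [135 130 121] [121 114 115]
228 [135 130 121] [121 115 114]
232 [135 130 121] [120 113 114]
236 [27 45 65] [119 112 112]
240 [28 46 66] [119 113 112]
244 [26 45 66] [ 51 110 166]
248 [27 48 68] [ 52 111 166]
252 [24 47 65] [ 52 109 165]
256 [25 43 62] [ 51 108 164]
260 [27 30 30] [ 52 111 166]
264 [29 31 31] [ 51 110 166]
268 [38 41 40] [192 168 144]
272 [41 43 42] [243 223 143]
276 [40 41 40] [242 213 132]
280 [46 48 44] [242 215 133]
284 [29 30 30] [243 222 141]
288 [29 31 33] [243 224 142]
292 [34 35 35] [243 226 145]
296 [27 28 28] [166 149  98]
300 [28 28 31] [134 120  80]
304 [27 29 30] [27 28 30]
308 [28 29 27] [26 29 29]
312 [25 29 28] [28 29 29]
316 [28 27 28] [29 30 31]
320 [27 29 30] [28 30 29]
324 [27 29 29] [28 29 30]
328 [28 26 27] [31 32 32]
332 [27 26 27] [28 30 30]
336 [30 30 30] [28 29 31]
340 [28 30 30] [27 28 28]
344 [27 28 28] [29 30 29]
348 [28 29 28] [28 29 29]
352 [28 30 30] [29 29 29]
356 [33 34 34] [27 29 30]
360 [29 31 31] [27 29 28]
364 [25 29 26] [26 27 28]
368 [24 25 27] [26 26 26]
372 [24 28 28] [26 28 28]
376 [29 30 30] [29 29 30]
380 [28 29 28] [27 28 28]
384 [29 29 29] [22 24 24]
388 [24 27 25] [27 28 26]
392 [26 27 29] [24 26 26]
396 [27 28 27] [27 27 26]
400 [29 27 29] [27 29 29]
404 [27 29 27] [25 26 29]
408 [29 29 28] [27 27 29]
412 [26 26 27] [26 26 26]
416 [29 29 29] [28 29 28]
```

```bash
python3 -c "
from h import *;import pickle
m=pickle.load(open('w9.pkl','rb'));im=cv2.imread('pics/w9.png')[:,:,::-1].astype(int)
print([(y,*im[y,296:310].mean(0).astype(int)) for y in range(228,238)],[(y,*im[y,296:310].mean(0).astype(int)) for y in range(252,264)])
o=np.array([.5267,.2281]);t=np.radians(-6.8);u=np.array([np.cos(t),np.sin(t)])
for y in(232,233,234,235,236):print(y,(cast(m,[[303,y]],.034)[0,:2]-o)@u)
for y in(254,257,260):print(y,(cast(m,[[303,y]],.074)[0,:2]-o)@u)
print((r.state()['tcp_pos'][:2]-o)@u)
a=cv2.imread('pics/w9.png');cv2.imwrite('pics/c9.png',a[150:420,120:440])"
```

```text
[(228, np.int64(134), np.int64(129), np.int64(119)), (229, np.int64(133), np.int64(129), np.int64(120)), (230, np.int64(134), np.int64(129), np.int64(119)), (231, np.int64(133), np.int64(129), np.int64(119)), (232, np.int64(133), np.int64(129), np.int64(120)), (233, np.int64(134), np.int64(129), np.int64(119)), (234, np.int64(123), np.int64(121), np.int64(113)), (235, np.int64(86), np.int64(90), np.int64(92)), (236, np.int64(27), np.int64(45), np.int64(65)), (237, np.int64(27), np.int64(45), np.int64(64))] [(252, np.int64(36), np.int64(53), np.int64(67)), (253, np.int64(39), np.int64(54), np.int64(68)), (254, np.int64(38), np.int64(55), np.int64(69)), (255, np.int64(37), np.int64(53), np.int64(67)), (256, np.int64(37), np.int64(52), np.int64(65)), (257, np.int64(39), np.int64(46), np.int64(54)), (258, np.int64(41), np.int64(41), np.int64(40)), (259, np.int64(41), np.int64(42), np.int64(40)), (260, np.int64(41), np.int64(43), np.int64(41)), (261, np.int64(43), np.int64(43), np.int64(40)), (262, np.int64(44), np.int64(44), np.int64(43)), (263, np.int64(42), np.int64(44), np.int64(41))]
232 -0.05483861551674516
233 -0.054204278420887805
234 -0.053568897206629836
235 -0.052932469293920724
236 -0.05229499209420233
254 -0.05773712811559471
257 -0.05617212678941305
260 -0.05459922851117575
-0.055006335876713296
```

View pics/c9.png

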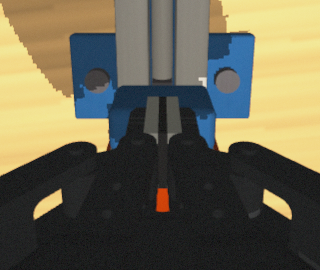

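I've now viewed more pictures than allowed (12 instead of 10), so there will be no more views; I'll go by force and numbers.

```bash
python3 -m pendant '[-0.03,0,0,0,0,0,0, -0.06,0,0,0,0,0,0, -0.09,0,0,0,0,0,0, -0.12,0,0,0,0,0,0, -0.15,0,0,0,0,0,0, -0.18,0,0,0,0,0,0, -0.21,0,0,0,0,0,0, -0.24,0,0,0,0,0,0, -0.27,0,0,0,0,0,0, -0.3,0,0,0,0,0,0]'; python3 look.py w10 .072
python3 -c "
from h import *
im=cv2.imread('pics/w10.png')[:,:,::-1].astype(int)
import pickle;m=pickle.load(open('w10.pkl','rb'))
o=np.array([.5267,.2281]);t=np.radians(-6.8);u=np.array([np.cos(t),np.sin(t)])
print([(y,im[y,296:310,0].mean().astype(int),(cast(m,[[303,y]],.034)[0,:2]-o)@u) for y in range(225,240)])"
```

```text
time: 28.2
tcp_pos: [0.4751, 0.234, 0.053]
tool_rot: [0.187, 3.136, 0.0]
force: [0.9, -0.6, 0.1]
grip_width: 0.0001
finger_force: 0.0
[0.47511948 0.23405674 0.05301805]
[(225, np.int64(133), np.float64(-0.05622944358499704)), (226, np.int64(133), np.float64(-0.05560231445579733)), (227, np.int64(134), np.float64(-0.05497415893838033)), (228, np.int64(133), np.float64(-0.054344974510931496)), (229, np.int64(124), np.float64(-0.053714758643368166)), (230, np.int64(86), np.float64(-0.053083508797305626)), (231, np.int64(26), np.float64(-0.05245122242602294)), (232, np.int64(29), np.float64(-0.05181789697442872)), (233, np.int64(26), np.float64(-0.05118352987902693)), (234, np.int64(26), np.float64(-0.050548118567881876)), (235, np.int64(25), np.float64(-0.04991166046058394)), (236, np.int64(25), np.float64(-0.04927415296821424)), (237, np.int64(24), np.float64(-0.048635593493309606)), (238, np.int64(27), np.float64(-0.04799597942982773)), (239, np.int64(27), np.float64(-0.04735530816311103))]
```

```bash
python3 -c "
from h import *;import pickle
o=np.array([.5267,.2281]);t=np.radians(-6.8);u=np.array([np.cos(t),np.sin(t)])
for n,p in(('w2','m2.pkl'),('w8','w8.pkl'),('w9','w9.pkl'),('w10','w10.pkl')):
  im=cv2.imread(f'pics/{n}.png')[:,:,::-1].astype(float);m=pickle.load(open(p,'rb'));T=np.array(m['T'])
  c=proj(m,[[o[0]-.054*u[0]+.014*.118,o[1]-.054*u[1]+.014*.993,.034]])[0].astype(int)
  g=im[c[1]-25:c[1]+25,c[0]-5:c[0]+5,0].mean(1);
  d=np.diff(g);i=np.argmin(d);y=c[1]-25+i+1
  print(n,c,y,d[i].round(),'back@.034',((cast(m,[[c[0],y]],.034)[0,:2]-o)@u).round(4),'cam',((T[:2,3]-o)@u).round(3),T[2,3].round(3))
"

```

```text
w2 [298 140] 141 -48.0 back@.034 -0.0539 cam -0.076 0.325
w8 [298 135] 136 -44.0 back@.034 -0.054 cam -0.071 0.324
w9 [305 233] 236 -61.0 back@.034 -0.0523 cam -0.123 0.226
w10 [305 228] 231 -61.0 back@.034 -0.0524 cam -0.12 0.226
```

```bash
python3 -c "
import cv2
im=cv2.imread('pics/w10.png')
g=cv2.cvtColor(im,cv2.COLOR_BGR2GRAY)
for y in range(216,312,4): print(y,*[g[y,x] for x in range(226,342,4)])
print([tuple(im[y,271][::-1]) for y in range(216,312,8)],[tuple(im[y,282][::-1]) for y in range(216,312,8)])"
```

```text
216 55 61 60 127 127 127 132 132 134 130 132 65 109 120 126 123 105 68 129 131 132 136 133 133 133 124 104 104 79
220 50 59 62 123 129 130 128 130 133 133 129 68 108 120 123 120 106 75 129 131 132 135 133 132 131 117 106 61 77
224 62 57 60 124 125 129 129 130 131 132 129 66 61 104 112 102 62 67 131 131 132 135 133 133 131 114 103 52 119
228 65 63 60 122 126 129 128 129 131 133 129 66 61 61 59 59 57 68 129 130 130 131 133 130 148 143 101 55 120
232 65 103 64 93 44 43 41 44 39 48 41 37 41 41 40 45 36 41 44 47 43 44 43 39 45 117 99 100 116
236 99 100 100 44 44 40 37 44 40 43 46 44 43 44 45 39 38 42 44 40 43 41 43 44 44 42 101 100 101
240 102 101 59 39 45 42 40 40 42 39 38 44 43 42 45 43 41 44 49 43 43 42 40 36 40 38 98 99 98
244 101 102 39 42 43 44 41 43 42 43 44 38 47 42 46 48 45 39 45 41 42 40 43 41 42 44 62 102 99
248 101 100 46 47 40 45 42 38 45 41 44 83 82 74 30 58 84 88 57 44 44 43 41 45 45 44 42 104 99
252 90 48 46 45 43 48 42 48 48 39 58 87 85 73 24 59 83 83 68 49 46 47 46 50 46 45 46 92 99
256 101 46 55 55 59 56 57 57 57 56 67 81 84 72 25 54 82 84 79 53 53 57 58 58 54 56 57 55 
[... 1579 characters left out ...]
83), np.uint8(83), np.uint8(76)), (np.uint8(25), np.uint8(27), np.uint8(32)), (np.uint8(29), np.uint8(29), np.uint8(27)), (np.uint8(23), np.uint8(27), np.uint8(23))] [(np.uint8(129), np.uint8(126), np.uint8(115)), (np.uint8(117), np.uint8(111), np.uint8(104)), (np.uint8(27), np.uint8(43), np.uint8(62)), (np.uint8(27), np.uint8(50), np.uint8(68)), (np.uint8(31), np.uint8(30), np.uint8(29)), (np.uint8(25), np.uint8(25), np.uint8(28)), (np.uint8(28), np.uint8(22), np.uint8(27)), (np.uint8(30), np.uint8(34), np.uint8(26)), (np.uint8(29), np.uint8(28), np.uint8(27)), (np.uint8(37), np.uint8(34), np.uint8(36)), (np.uint8(36), np.uint8(33), np.uint8(36)), (np.uint8(42), np.uint8(42), np.uint8(42))]
```

The jaw hasn't moved and the fingers passed above it. In the images the visible fingertips sit about 30 mm behind the nominal TCP, which also explains the shallow end grip. Back off, go lower in stages, then push.

```bash
python3 -m pendant '[0.6,0,0,0,0,0,0, 1.2,0,0,0,0,0,0, 1.8,0,0,0,0,0,0, 2.4,0,0,0,0,0,0, 2.9,0,0,0,0,0,0, 3.2,0,0,0,0,0,0, 3.3,0,0.4,0,0,0,0, 3.3,0,0.8,0,0,0,0, 3.3,0,1.2,0,0,0,0, 3.3,0,1.5,0,0,0,0]'
python3 -m pendant '[0,0,0.1,0,0,0,0, 0,0,0.2,0,0,0,0, 0,0,0.3,0,0,0,0, 0,0,0.4,0,0,0,0, 0,0,0.5,0,0,0,0, 0,0,0.5,0,0,0,0, 0,0,0.5,0,0,0,0, 0,0,0.5,0,0,0,0, 0,0,0.5,0,0,0,0, 0,0,0.5,0,0,0,0]'
```

```text
time: 29.08
tcp_pos: [0.4423, 0.2379, 0.0373]
tool_rot: [-0.187, -3.136, 0.0]
force: [0.7, 0.3, -0.6]
grip_width: 0.0002
finger_force: 0.0
time: 29.92
tcp_pos: [0.4423, 0.238, 0.0331]
tool_rot: [0.186, 3.136, 0.0]
force: [-0.1, 0.7, 0.4]
grip_width: -0.0001
finger_force: 0.0
```

TCP is now below the bed's top with no force, which confirms it. Slightly lower, then forward.

```bash
python3 -m pendant '[0,0,0.3,0,0,0,0, 0,0,0.6,0,0,0,0, -0.4,0,0.6,0,0,0,0, -0.8,0,0.6,0,0,0,0, -1.1,0,0.6,0,0,0,0, -1.3,0,0.6,0,0,0,0, -1.5,0,0.6,0,0,0,0, -1.6,0,0.6,0,0,0,0, -1.7,0,0.6,0,0,0,0, -1.8,0,0.6,0,0,0,0]'
python3 -m pendant '[-0.03,0,0,0,0,0,0, -0.06,0,0,0,0,0,0, -0.09,0,0,0,0,0,0, -0.12,0,0,0,0,0,0, -0.15,0,0,0,0,0,0, -0.18,0,0,0,0,0,0, -0.21,0,0,0,0,0,0, -0.24,0,0,0,0,0,0, -0.27,0,0,0,0,0,0, -0.3,0,0,0,0,0,0]'
```

```text
time: 30.75
tcp_pos: [0.4602, 0.2358, 0.027]
tool_rot: [0.186, 3.136, 0.0]
force: [-0.8, 0.5, -0.4]
grip_width: -0.0002
finger_force: 0.0
time: 31.58
tcp_pos: [0.4628, 0.2355, 0.027]
tool_rot: [-0.186, -3.136, 0.0]
force: [-2.1, 1.5, 1.3]
grip_width: -0.0001
finger_force: 1.0
```

Contact (about 2.5 N, the jaw's friction). Keep pushing.

```bash
python3 -m pendant '[-0.03,0,0,0,0,0,0, -0.06,0,0,0,0,0,0, -0.09,0,0,0,0,0,0, -0.12,0,0,0,0,0,0, -0.15,0,0,0,0,0,0, -0.18,0,0,0,0,0,0, -0.21,0,0,0,0,0,0, -0.24,0,0,0,0,0,0, -0.27,0,0,0,0,0,0, -0.3,0,0,0,0,0,0]'
python3 -m pendant '[-0.02,0,0,0,0,0,0, -0.04,0,0,0,0,0,0, -0.06,0,0,0,0,0,0, -0.08,0,0,0,0,0,0, -0.1,0,0,0,0,0,0, -0.12,0,0,0,0,0,0, -0.14,0,0,0,0,0,0, -0.16,0,0,0,0,0,0, -0.18,0,0,0,0,0,0, -0.2,0,0,0,0,0,0]'
```

```text
time: 32.42
tcp_pos: [0.4661, 0.2351, 0.027]
tool_rot: [-0.186, -3.136, -0.0]
force: [-2.1, -0.6, 0.5]
grip_width: 0.0004
finger_force: 1.0
time: 33.25
tcp_pos: [0.4681, 0.2348, 0.027]
tool_rot: [-0.187, -3.136, -0.0]
force: [-3.2, 0.9, 1.3]
grip_width: -0.0001
finger_force: 1.1
```

```bash
python3 -m pendant '[-0.01,0,0,0,0,0,0, -0.03,0,0,0,0,0,0, -0.04,0,0,0,0,0,0, -0.06,0,0,0,0,0,0, -0.07,0,0,0,0,0,0, -0.09,0,0,0,0,0,0, -0.1,0,0,0,0,0,0, -0.12,0,0,0,0,0,0, -0.13,0,0,0,0,0,0, -0.15,0,0,0,0,0,0]'
```

```text
time: 34.08
tcp_pos: [0.4696, 0.2347, 0.027]
tool_rot: [0.186, 3.136, 0.0]
force: [-2.0, 0.5, 0.3]
grip_width: 0.0002
finger_force: 1.1
```

```bash
python3 -m pendant '[-0.01,0,0,0,0,0,0, -0.02,0,0,0,0,0,0, -0.03,0,0,0,0,0,0, -0.04,0,0,0,0,0,0, -0.05,0,0,0,0,0,0, -0.06,0,0,0,0,0,0, -0.07,0,0,0,0,0,0, -0.08,0,0,0,0,0,0, -0.09,0,0,0,0,0,0, -0.1,0,0,0,0,0,0]'
```

```text
time: 34.92
tcp_pos: [0.4706, 0.2346, 0.027]
tool_rot: [0.187, 3.136, 0.0]
force: [-2.1, -0.5, -0.2]
grip_width: 0.0001
finger_force: 1.1
```

```bash
python3 -m pendant '[-0.01,0,0,0,0,0,0, -0.02,0,0,0,0,0,0, -0.03,0,0,0,0,0,0, -0.04,0,0,0,0,0,0, -0.05,0,0,0,0,0,0, -0.06,0,0,0,0,0,0, -0.07,0,0,0,0,0,0, -0.08,0,0,0,0,0,0, -0.09,0,0,0,0,0,0, -0.1,0,0,0,0,0,0]'
```

```text
time: 35.75
tcp_pos: [0.4714, 0.2345, 0.027]
tool_rot: [-0.186, -3.136, -0.0]
force: [-3.1, 1.5, -0.2]
grip_width: 0.0002
finger_force: 1.7
```

```bash
python3 -m pendant '[-0.01,0,0,0,0,0,0, -0.02,0,0,0,0,0,0, -0.03,0,0,0,0,0,0, -0.04,0,0,0,0,0,0, -0.05,0,0,0,0,0,0, -0.06,0,0,0,0,0,0, -0.07,0,0,0,0,0,0, -0.08,0,0,0,0,0,0, -0.09,0,0,0,0,0,0, -0.1,0,0,0,0,0,0]'
```

```text
time: 36.58
tcp_pos: [0.4714, 0.2344, 0.027]
tool_rot: [-0.186, -3.134, 0.001]
force: [-8.8, 3.1, 3.7]
grip_width: 0.0
finger_force: 4.7
```

```bash
python3 -m pendant '[-0.01,0,0,0,0,0,0, -0.02,0,0,0,0,0,0, -0.03,0,0,0,0,0,0, -0.04,0,0,0,0,0,0, -0.05,0,0,0,0,0,0, -0.06,0,0,0,0,0,0, -0.07,0,0,0,0,0,0, -0.08,0,0,0,0,0,0, -0.09,0,0,0,0,0,0, -0.1,0,0,0,0,0,0]'
```

```text
time: 37.42
tcp_pos: [0.4714, 0.2344, 0.027]
tool_rot: [-0.186, -3.132, 0.001]
force: [-14.0, 5.6, 6.9]
grip_width: -0.0002
finger_force: 7.4
```

Snug (motion stopped, force rising). Back off, rise and check by numbers.

```bash
python3 -m pendant '[0.2,0,0,0,0,0,0, 0.6,0,0,0,0,0,0, 1.2,0,0,0,0,0,0, 1.8,0,-1,0,0,0,0, 1.8,0,-4,0,0,0,0, 1.8,0,-7,0,0,0,0, 1.8,0,-10,0,0,0,2, 0,0,-12,0,0,0,5, -2.5,0,-12.4,0,0,0,8, -4.8,0,-12.4,0,0,0,8]'
python3 -m pendant '[0,0,0,0,0,0,8.5, 0,0,0,0,0,0,8.5, 0,0,0,0,0,0,8.5, 0,0,0,0,0,0,8.5, 0,0,0,0,0,0,8.5, 0,0,0,0,0,0,8.5, 0,0,0,0,0,0,8.5, 0,0,0,0,0,0,8.5, 0,0,0,0,0,0,8.5, 0,0,0,0,0,0,8.5]'
python3 - <<'E'
from h import *
m=camera_model('wrist');im=capture('wrist');cv2.imwrite('pics/w11.png',im[:,:,::-1]);H=hsv(im)
o=np.array([.5267,.2281]);t=np.radians(-6.8);u=np.array([np.cos(t),np.sin(t)]);w=np.array([-u[1],u[0]])
V=lambda uv,z:np.c_[(cast(m,uv,z)[:,:2]-o)@u,(cast(m,uv,z)[:,:2]-o)@w].round(4)
k=(H[...,1]>200)&((H[...,0]<11)|(H[...,0]>170))&(im[...,1]<95);k[255:]=0
b=max(blobs(k,100),key=lambda b:b[0]);ys,xs=np.nonzero(b[2]);print(b[0],b[1],xs.min(),xs.max(),ys.min(),ys.max())
pts=np.c_[xs,ys];q=cv2.minAreaRect(cast(m,pts,.072)[:,:2].astype(np.float32));print(q)
print("blank extents",V([[xs.min()-.5,b[1][1]],[xs.max()+.5,b[1][1]],[b[1][0],ys.min()-.5],[b[1][0],ys.max()+.5]],.072))
c=proj(m,[[*(o-.03*u+.014*w),.074]])[0].astype(int)
for y in range(c[1]-45,c[1]+85,2):print(y,im[y,c[0]-5:c[0]+5].mean(0).astype(int),V([[c[0],y+.5]],.074)[0,0],end=' | ')
print(r.state()['tcp_pos'],r.state()['force'])
S=capture('scene');cv2.imwrite('pics/s11.png',S[:,:,::-1]);d=np.abs(S[195:275,180:280].astype(int)-cv2.imread('pics/s2.png')[195:275,180:280,::-1]).max(2);print("turntable diff px",(d>60).sum())
E
```

```text
time: 38.25
tcp_pos: [0.5225, 0.2288, 0.1543]
tool_rot: [0.185, 3.131, 0.003]
force: [-0.5, 0.6, -0.3]
grip_width: 0.0483
finger_force: 0.0
time: 39.08
tcp_pos: [0.5211, 0.2286, 0.151]
tool_rot: [-0.186, -3.136, -0.0]
force: [0.8, 0.3, -0.1]
grip_width: 0.085
finger_force: 0.0
3586 [281.92582264 213.99525934] 242 323 185 236
((0.5253115296363831, 0.22807353734970093), (0.06273702532052994, 0.04098709300160408), 83.12589263916016)
blank extents [[ 0.001  -0.0316]
 [ 0.0011  0.0319]
 [-0.0223 -0.0003]
 [ 0.0195 -0.0003]]
129 [114 110 101] -0.0629 | 131 [114 111 103] -0.0615 | 133 [114 111 102] -0.0601 | 135 [113 109 102] -0.0587 | 137 [114 110 101] -0.0573 | 139 [113 111 102] -0.0559 | 141 [113 110 101] -0.0544 | 143 [114 109 101] -0.053 | 145 [114 110 101] -0.0516 | 147 [114 110 102] -0.0501 | 149 [73 75 78] -0.0487 | 151 [20 37 53] -0.0472 | 153 [24 41 58] -0.0458 | 155 [28 50 74] -0.0443 | 157 [26 52 78] -0.0428 | 159 [29 56 82] -0.0414 | 161 [29 56 83] -0.0399 | 163 [28 56 82] -0.0384 | 165 [30 56 82] -0.0369 | 167 [29 56 82] -0.0355 | 169 [31 56 82] -0.034 | 171 [28 56 81] -0.0325
[... 542 characters left out ...]
00  80  34] 0.0001 | 215 [199  79  32] 0.0017 | 217 [199  78  32] 0.0033 | 219 [198  79  33] 0.0049 | 221 [198  78  32] 0.0065 | 223 [197  78  32] 0.0081 | 225 [196  77  29] 0.0098 | 227 [196  75  29] 0.0114 | 229 [196  76  28] 0.013 | 231 [196  74  26] 0.0147 | 233 [195  75  29] 0.0163 | 235 [194  74  27] 0.018 | 237 [98 54 42] 0.0197 | 239 [195 187 171] 0.0213 | 241 [199 191 175] 0.023 | 243 [ 85 101 120] 0.0247 | 245 [ 40  85 126] 0.0264 | 247 [ 45  94 141] 0.028 | 249 [ 44  95 143] 0.0297 | 251 [ 45  95 143] 0.0314 | 253 [ 45  96 143] 0.0332 | 255 [ 44  94 142] 0.0349 | 257 [ 43  94 141] 0.0366 | [0.52116757 0.22851873 0.15098618] [0.37003216 0.02925703 0.31418754]
turntable diff px 1492
```

```bash
python3 -c "
from rig import r
print(r.hand_in())"
```

```text
the job is handed in; nothing more can be done
None
```

The blank lies flat in the vise against the fixed jaw, central and square, with the sliding jaw snug on it; all four other blanks were standing when last viewed, before the jaw was closed; the job is handed in (no verdict returned), but I viewed 12 pictures against the limit of 10.

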